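Demagnetise the tape-bench hand tools and hang them on the folding arm

ROBOT

A 7-joint arm with a two-finger parallel gripper is mounted at the origin on a cart in front of the work surface, level with it; the furniture and walls round the work are solid. World frame = base frame: x ahead of the robot, y to its left, z up, the work surface at z = 0. Lengths are in m, angles in rad, forces in N, time in s.
With the tool pointing down it reaches from about 0.425 to 0.925 m from the base axis. Payload 6.8 kg.
Tool frame: the origin (TCP) lies at the centre of the arm's flange, where the gripper is bolted on; the fingertips stand 173 mm ahead of it and the grasp point (between the pads) lies 155 mm ahead of it (finger_overhang is the distance from the TCP to the fingertips, in m); y points along the fingers, z is the direction in which the jaws open and shut, and the axes are right-handed (so a half turn about y gives the same grasp; the last joint's range is limited). The gripper opens to 85 mm and grips with 20 to 120 N. Pads are 22 mm wide; open, the fingers measure 114 mm over their backs; the gripper's body (76 mm by 85 mm) begins 54 mm behind the grasp point. The pads swing forward as they close: fully open they stand 13 mm farther back than shut.
Start: joints at [-1.377, 0.477, 0.022, 1.555, -0.011, 1.109, -0.083], TCP at [0.201, 0.645, 0.405] pointing down, gripper open.
Joint ranges: [-2.96, 2.96], [-0.34, 2.1], [-1.41, 1.46], [0.24, 2.44], [-1.37, 4.51], [0.17, 1.92], [-2.96, 2.96]. Speed limits (rad/s): [2.39, 2.39, 3.14, 3.14, 3.14, 3.14, 3.14].

INTERFACE

Orientations are given as a rotation vector (axis times angle).
In Python, from bench import get_obs, grab_frame, hand_in, finger_overhang gives the robot as it stands. The module is installed in compiled form; this text tells all that it offers.
- The arm moves only by the shell command python3 -m jog 'ROWS' [FORCE]. ROWS is JSON, a list of rows, each a list of 3 entries, a list of its own where there are three numbers: the shift along the tool's x, y, z in cm, then the turn about the tool's y in rad, then the gripper command: -1 is fully open, 1 is shut, values between are in proportion. In form: [[[x, y, z], twist, gripper], ...]. A call has 1 to 10 rows; each row is the pose to reach, as a shift and turn from the pose commanded when the call began, along the tool's axes at that moment; what a row does not reach only later rows make up. A row lasts 1/8 s, in which the tool goes at most 62.5 mm and 10.7 degrees, less where a joint would pass 70% of its speed; a pose out of reach is approached as far as the arm can. A call with a gripper value outside its range is refused whole. The fingers move at their own pace and stop on an object; FORCE is the grip in N (left out, the last holds). Time passes only in rows, so rows that repeat a pose let the fingers close. It gives the time, the measured TCP pose, the force and the opening at its end, in the units of the state.
- get_obs(): the state, without advancing time (a new reading comes with each control period).
- grab_frame(name): name is "side" or "top"; returns a dict with "image" (480x640x3 uint8, blue, green, red), "fx", "fy", "cx", "cy" (pixels), "origin" and "rotation" of the camera in the world. Camera axes: x right, y up, looking along -z (the intrinsics and any distortion apply to the point x, -y, -z); pixel columns grow to the right and rows downward; lengths in m; the calibration is good to about 2 mm. A picture is of the moment at which its call begins. There is no depth.
- hand_in(): hands the job in, once; it reports no verdict.
The state is a dict: "clock": time; "joints": joint angles; "qvel": joint speeds; "tau": joint torques, N m; "tcp_pos": TCP position; "orientation": TCP orientation; "contact_force": force on the tool from outside, world axes, zero at the start; "moment": the same for the moment, N m; "grip_width": finger opening in m.
Only numpy, scipy, OpenCV 4.12 (cv2) and the standard library are available. Lean on these libraries where they do the work, as an engineer would, in place of code of your own. Each camera call takes 0.05 s, during which the arm holds its last target.

TASK

Lay all the loose beech-handled steel tools flat in the demagnetiser's tray, then press its treadle down to the stop and hold it there for a good second, so that the whole set goes through the coil together; let it come up again. Then hang every tool by its eye on the tool stand's arm, which must first be folded out as far as it goes. Leave everything else on the desk where it lies.

Things in the scene. Friction and masses are not known exactly. Their poses are not given: they have to be found in the camera images.
- opener_grip (a point): Middle of the beech handle (half-way up) of the shell opener: flat 20 mm wide blade with a rounded end. Loose steel tool, about 160 mm long, 90 g, lies flat, alike on both faces. Handle 18 mm wide (y), 13 thick (z), 70 long (x -33 to +37). +x runs along the tool to its hanging eye, z square to its flat; the working end reaches 76 to 84 mm to -x. None if absent.
- opener_eye (a point): Centre of the hanging eye of the opener: a ring of 7 mm round steel, 44 mm outside and 30 mm inside, 58 mm from the handle's middle along the tool's +x; same axes as the handle. None if absent.
- hub_key_grip (a point): Middle of the beech handle (half-way up) of the hub key: two-pronged fork end, 24 mm wide. Loose steel tool, about 160 mm long, 90 g, lies flat, alike on both faces. Handle 18 mm wide (y), 13 thick (z), 70 long (x -33 to +37). +x runs along the tool to its hanging eye, z square to its flat; the working end reaches 76 to 84 mm to -x. None if absent.
- hub_key_eye (a point): Centre of the hanging eye of the hub_key: a ring of 7 mm round steel, 44 mm outside and 30 mm inside, 58 mm from the handle's middle along the tool's +x; same axes as the handle. None if absent.
- pick_grip (a point): Middle of the beech handle (half-way up) of the pick: 6 mm round rod with its tip bent sideways. Loose steel tool, about 160 mm long, 90 g, lies flat, alike on both faces. Handle 18 mm wide (y), 13 thick (z), 70 long (x -33 to +37). +x runs along the tool to its hanging eye, z square to its flat; the working end reaches 76 to 84 mm to -x. None if absent.
- pick_eye (a point): Centre of the hanging eye of the pick: a ring of 7 mm round steel, 44 mm outside and 30 mm inside, 58 mm from the handle's middle along the tool's +x; same axes as the handle. None if absent.
- scraper_grip (a point): Middle of the beech handle (half-way up) of the scraper: narrow neck with a 32 mm wide straight blade. Loose steel tool, about 160 mm long, 90 g, lies flat, alike on both faces. Handle 18 mm wide (y), 13 thick (z), 70 long (x -33 to +37). +x runs along the tool to its hanging eye, z square to its flat; the working end reaches 76 to 84 mm to -x. None if absent.
- scraper_eye (a point): Centre of the hanging eye of the scraper: a ring of 7 mm round steel, 44 mm outside and 30 mm inside, 58 mm from the handle's middle along the tool's +x; same axes as the handle. None if absent.
- tray_floor (a point): Centre of the top face of the demagnetiser's perforated tray, moves with it. Inside its 5 mm lip 187 mm (x) by 166 mm (y), z up; 82 mm above the desk when up, in a 203 x 185 mm opening of a fixed grey housing 235 (x) by 215 (y), 78 mm high. +x points away from the treadle. The treadle lowers it 45 mm against a spring. Three tools fit side by side along x, 54 mm apart.
- treadle (a joint): Demagnetiser's treadle: 0 up, 0.42 rad down at its stop. Black plate with ribbed rubber pad, 92 mm wide, hinged at the front (-x) of the housing 24 mm above the desk; its free end, 82 mm out, stands 59 mm high when up. 12 to 22 N on the pad press it to the stop; a damped spring brings it and the tray back up in about 0.5 s.
- treadle_pad (a point): Point on top of the treadle's pad where to press, 66 mm from its hinge; moves with the treadle: 55 mm above the desk when up, 27 mm lower at the stop. Axes as the tray's when up.
- folding_arm (a joint): Folding arm of the tool stand: 0 folded, upright along the panel; 0.80 rad fully unfolded, at its stop, leaning out to the front, 44 degrees above level. Stiff hinge (0.05 N m): it stays where it is left.
- peg_root (a point): Hinge point of the folding arm, 200 mm up, 26 mm in front of the grey panel (120 wide, 290 mm high) of a fixed stand; its 5 mm foot reaches 63 mm forward. Frame turns with the arm: z along it to the knob, y along the hinge, x (arm folded) straight into the panel, so the tip swings out to -x. Arm: 10 mm round rod, 110 mm to the knob's middle, with a 20 mm stop collar 20 to 28 mm from the hinge.
- peg_knob (a point): Middle of the black 15 mm ball knob at the free end of the folding arm, 110 mm from the hinge; same axes as peg_root.
- splicing_block: Aluminium splicing block, 26 x 115 x 13 mm, loose on the desk; not part of the job. Origin at the centre of its underside, long side along its y.
- tape_case_blue: Blue cassette case, 69 x 108 x 17 mm, loose on the desk; not part of the job. Origin at the centre of its underside, long side along its y.
- marker_pen: Blue and white marker pen, 135 mm, loose on the desk; not part of the job. Origin at the centre of its underside, long side along its y.
- screwdriver: Small red-handled screwdriver, 148 mm, loose on the desk; not part of the job. Origin at the centre of its underside, long side along its y.

How it is judged:
On the way:
1. all tools lie within the demagnetiser's tray while the treadle is held down at its stop (x of opener_grip in the frame of tray_floor between -0.03 and 0.03 m and y of opener_grip in the frame of tray_floor between -0.078 and 0.078 m and x of opener_eye in the frame of tray_floor between -0.09 and 0.09 m and y of opener_eye in the frame of tray_floor between -0.078 and 0.078 m and z of opener_grip in the frame of tray_floor between -0.005 and 0.025 m and x of hub_key_grip in the frame of tray_floor between -0.03 and 0.03 m and y of hub_key_grip in the frame of tray_floor between -0.078 and 0.078 m and x of hub_key_eye in the frame of tray_floor between -0.09 and 0.09 m and y of hub_key_eye in the frame of tray_floor between -0.078 and 0.078 m and z of hub_key_grip in the frame of tray_floor between -0.005 and 0.025 m and x of pick_grip in the frame of tray_floor between -0.03 and 0.03 m and y of pick_grip in the frame of tray_floor between -0.078 and 0.078 m and x of pick_eye in the frame of tray_floor between -0.09 and 0.09 m and y of pick_eye in the frame of tray_floor between -0.078 and 0.078 m and z of pick_grip in the frame of tray_floor between -0.005 and 0.025 m and x of scraper_grip in the frame of tray_floor between -0.03 and 0.03 m and y of scraper_grip in the frame of tray_floor between -0.078 and 0.078 m and x of scraper_eye in the frame of tray_floor between -0.09 and 0.09 m and y of scraper_eye in the frame of tray_floor between -0.078 and 0.078 m and z of scraper_grip in the frame of tray_floor between -0.005 and 0.025 m and value of joint treadle above 0.38 rad), for 0.7 s.
At the end, for the whole second after the job is handed in: Arm unfolded (over 0.72 of 0.80 rad); every tool hangs on it still (under 8 cm/s), eye up within 35 degrees, the eye's centre within 18 mm of the arm's axis along x and y and 8 to 108 mm from the hinge; treadle up again (under 0.04 rad) (x of opener_eye in the frame of peg_root between -0.018 and 0.018 m and y of opener_eye in the frame of peg_root between -0.018 and 0.018 m and z of opener_eye in the frame of peg_root between 0.008 and 0.108 m and angle between each of opener_grip, hub_key_grip, pick_grip, scraper_grip's own x axis and vertical below 0.6 rad and x of hub_key_eye in the frame of peg_root between -0.018 and 0.018 m and y of hub_key_eye in the frame of peg_root between -0.018 and 0.018 m and z of hub_key_eye in the frame of peg_root between 0.008 and 0.108 m and x of pick_eye in the frame of peg_root between -0.018 and 0.018 m and y of pick_eye in the frame of peg_root between -0.018 and 0.018 m and z of pick_eye in the frame of peg_root between 0.008 and 0.108 m and x of scraper_eye in the frame of peg_root between -0.018 and 0.018 m and y of scraper_eye in the frame of peg_root between -0.018 and 0.018 m and z of scraper_eye in the frame of peg_root between 0.008 and 0.108 m and value of joint treadle below 0.04 rad and value of joint folding_arm above 0.72 rad and linear speed of each of opener, hub_key, pick, scraper below 0.08 m/s); the robot touches nothing.
It fails at once if another loose thing on the desk is shoved more than 5 cm from its place (distance of any of splicing_block, tape_case_blue, marker_pen, screwdriver from where it was at the start of the episode above 0.05 m).
Of opener, hub_key, pick, scraper only 2 to 3 are there at a start; the rules pass over those that are not, and their reading is None.
At some moment in a run one of opener, hub_key, pick, scraper may be knocked a few centimetres aside while the robot is not near it.
Once in a run the grip may slacken for a moment while it holds something.
It also fails if it takes over 210 s, if anything falls off the work surface, if the arm or the gripper's body presses on something with over 40 N, if the wrist force passes 120 N, or if a joint passes its speed limit or range.

## Working session

There is one attempt and no reset: what is moved stays moved. The work goes in short steps, Python scripts to look and compute and a shell command to move; the robot and the scene stay as the last step left them, time stands still between calls to the robot, and variables do not carry over. Pictures are saved under pics/ and viewed, and the job is handed in when it is done.

```bash
ls; mkdir -p pics; python3 - <<'E'
from bench import *
import cv2
o=get_obs()
for k,v in o.items(): print(k,v)
print(finger_overhang if not callable(finger_overhang) else finger_overhang())
for n in("side","top"):
    f=grab_frame(n); cv2.imwrite(f"pics/{n}0.png",f["image"])
    print(n,{k:v for k,v in f.items() if k!="image"})
E
```

```text
pics
clock 0.0
joints [-1.3771066   0.47780263  0.02232605  1.55647387 -0.01149349  1.10930187
 -0.08309755]
qvel [ 0.00073095 -0.00126939 -0.00118542 -0.00082491 -0.00250968  0.00112782
  0.00041853]
tau [-9.55179858e-04 -5.96449149e+01  1.60750654e+00 -2.81188291e+01
  1.24793197e-02  9.43943218e-03  1.23641402e-05]
tcp_pos [0.20053161 0.6442265  0.403714  ]
orientation [-1.55964569  0.23700398 -0.23678042]
contact_force [0.58552825 0.52805928 0.00619293]
moment [-0.04332749 -0.01658848 -0.02611156]
grip_width 0.08526890224760457
0.1734
side {'fx': 470.0887726766529, 'fy': 470.0887726766529, 'cx': 324.4148131374419, 'cy': 236.53142351969407, 'origin': array([0.53950555, 0.88240293, 0.9011387 ]), 'rotation': array([0.02049767, 1.30882593, 2.82727873])}
top {'fx': 616.9432547271567, 'fy': 616.9432547271567, 'cx': 319.5643391836885, 'cy': 239.1940685609537, 'origin': array([0.36840229, 0.0491693 , 1.46535613]), 'rotation': array([ 0.10533412, -0.11520375, -1.57926018])}
```

View pics/side0.png

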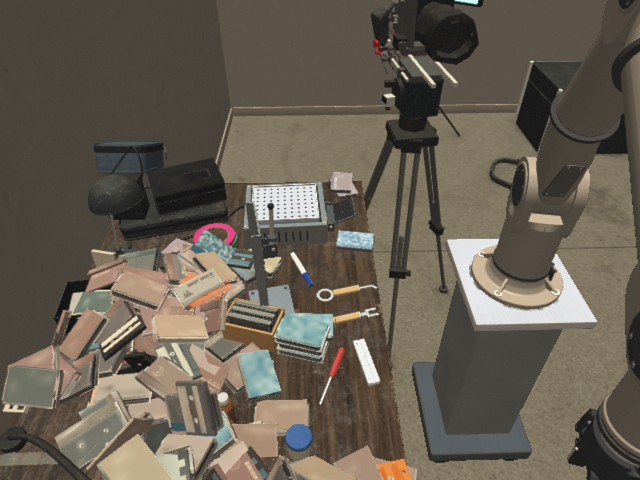

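View pics/top0.png

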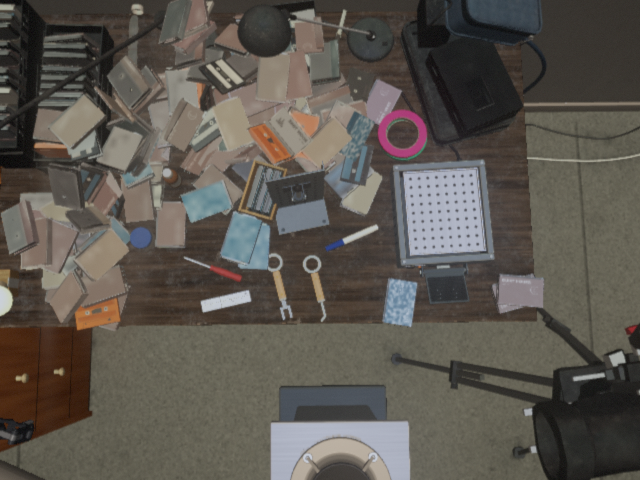

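Two tools are visible, the hub key at about (280,290) and the pick at about (317,290) in the top view. I'll write helpers and look closer.

```bash
cat > h.py <<'E'
import numpy as np, cv2
from scipy.spatial.transform import Rotation as R
from bench import get_obs, grab_frame, hand_in
def ray(f,u,v):
    d=np.array([(u-f["cx"])/f["fx"],-(v-f["cy"])/f["fy"],-1.0])
    return f["origin"], R.from_rotvec(f["rotation"]).apply(d)
def onz(f,u,v,z):
    o,d=ray(f,u,v); return o+d*(z-o[2])/d[2]
def tri(fa,a,fb,b):
    o1,d1=ray(fa,*a);o2,d2=ray(fb,*b)
    d1=d1/np.linalg.norm(d1);d2=d2/np.linalg.norm(d2)
    A=np.stack([d1,-d2],1);s=np.linalg.lstsq(A,o2-o1,rcond=None)[0]
    p=o1+s[0]*d1;q=o2+s[1]*d2
    return (p+q)/2,np.linalg.norm(p-q)
def proj(f,p):
    c=R.from_rotvec(f["rotation"]).inv().apply(np.asarray(p)-f["origin"])
    return f["cx"]+f["fx"]*c[0]/-c[2], f["cy"]-f["fy"]*c[1]/-c[2]
def crop(f,x0,y0,x1,y1,name,k=None):
    im=f["image"][y0:y1,x0:x1]; k=k or min(800/(x1-x0),600/(y1-y0))
    cv2.imwrite("pics/"+name,cv2.resize(im,None,fx=k,fy=k,interpolation=cv2.INTER_CUBIC)); print(name,"scale",k)
E
python3 - <<'E'
from h import *
np.set_printoptions(precision=4,suppress=True)
t=grab_frame("top");s=grab_frame("side")
crop(t,170,220,350,350,"t1.png");crop(s,220,170,400,310,"s1.png");crop(t,240,150,520,320,"t2.png");crop(s,220,270,400,410,"s2.png")
o=get_obs();print(R.from_rotvec(o["orientation"]).as_matrix())
for n,(u,v) in dict(hubeye=(274,262),hubtip=(286,316),pickeye=(312,264),tipp=(323,316),tread=(447,285),foot=(302,215)).items(): print(n,onz(t,u,v,0.0065))
E
```

```text
t1.png scale 4.444444444444445
s1.png scale 4.285714285714286
t2.png scale 2.857142857142857
s2.png scale 4.285714285714286
[[ 0.9548 -0.0002  0.2973]
 [-0.2973 -0.0011  0.9548]
 [ 0.0001 -1.     -0.0011]]
hubeye [0.5207 0.1476 0.0065]
hubtip [0.3931 0.1197 0.0065]
pickeye [0.515  0.0574 0.0065]
tipp [0.3921 0.0329 0.0065]
tread [ 0.4615 -0.2614  0.0065]
foot [0.6334 0.0803 0.0065]
```

View pics/t1.png

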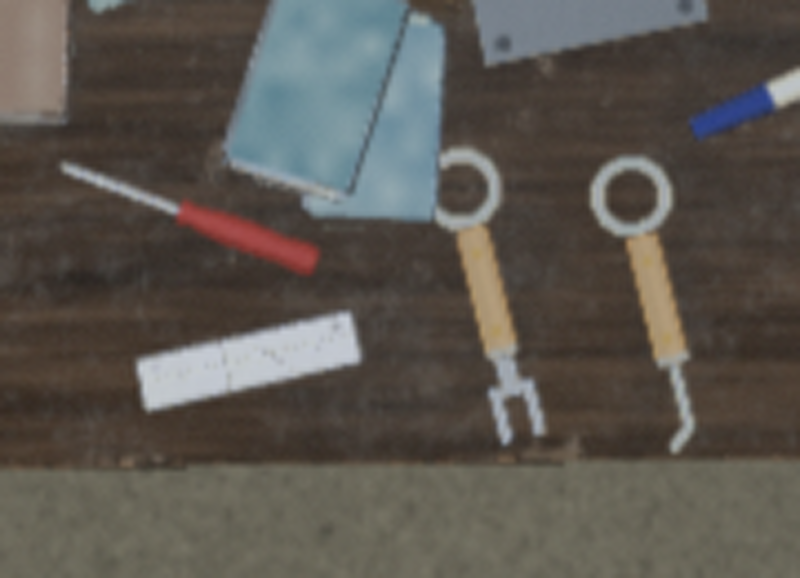

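View pics/s1.png

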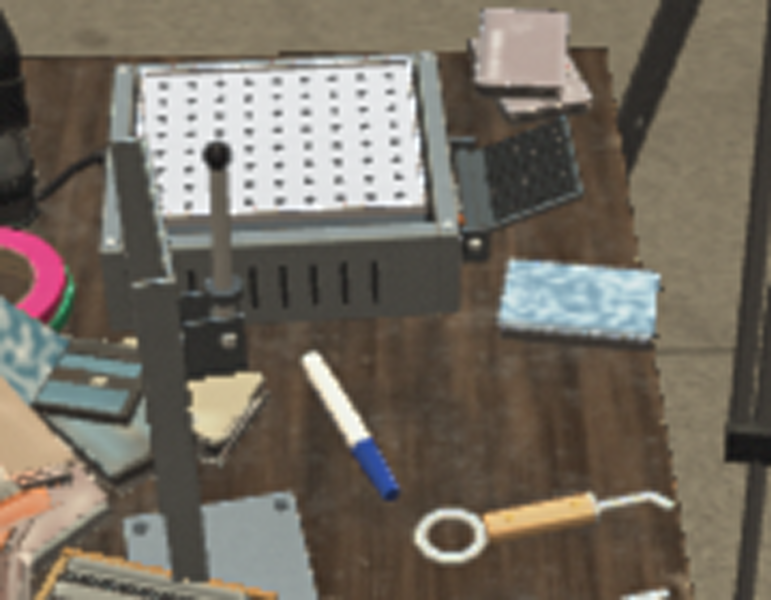

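View pics/t2.png

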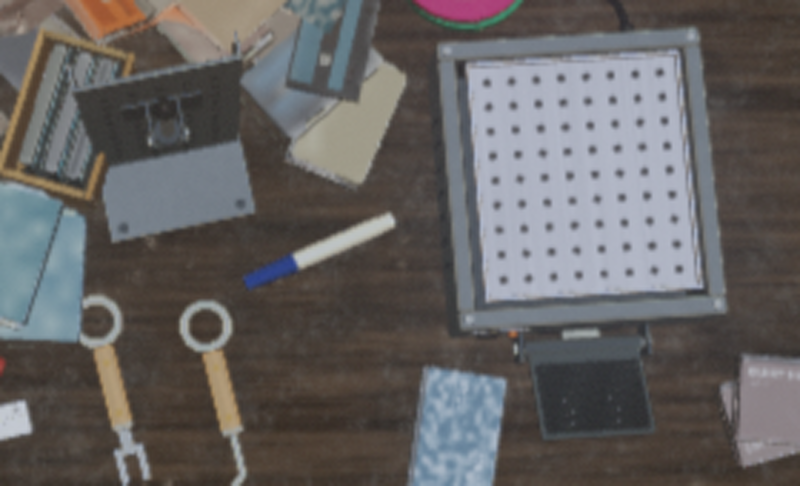

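View pics/s2.png

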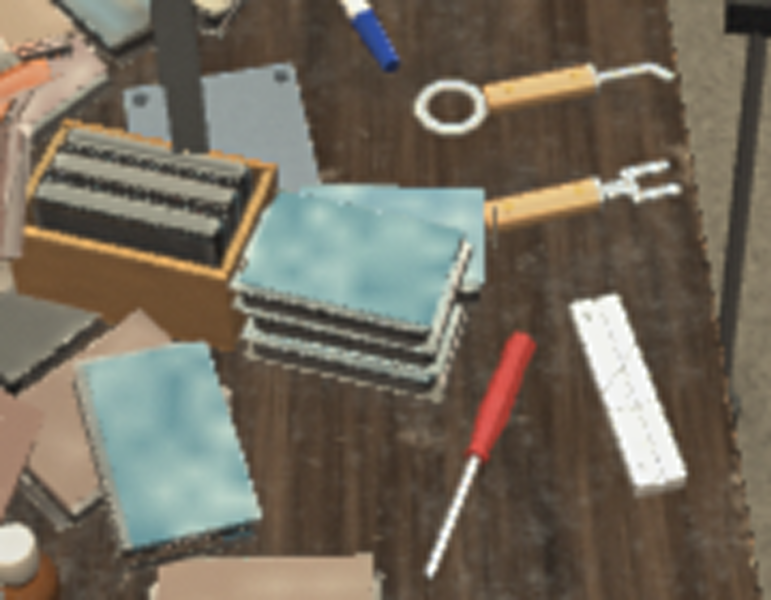

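```bash
python3 - <<'E'
from h import *
np.set_printoptions(precision=4,suppress=True)
t=grab_frame("top");s=grab_frame("side")
crop(t,262,155,342,240,"t3.png");crop(s,220,190,320,320,"s3.png")
hsv=cv2.cvtColor(t["image"],cv2.COLOR_BGR2HSV)
# handles
for nm,(x0,y0,x1,y1) in dict(hub=(270,262,292,305),pick=(308,265,332,308)).items():
    m=cv2.inRange(hsv,(8,70,130),(28,255,255)); mm=np.zeros_like(m); mm[y0:y1,x0:x1]=m[y0:y1,x0:x1]
    vs,us=np.nonzero(mm); P=np.array([onz(t,u,v,.013)[:2] for u,v in zip(us,vs)])
    c=P.mean(0); w,V=np.linalg.eigh(np.cov(P.T)); d=V[:,1]*np.sign(V[0,1]); a=(P-c)@d
    print(nm,"n",len(us),"px",us.mean(),vs.mean(),"c",c,"yaw",np.degrees(np.arctan2(d[1],d[0])),"len",np.ptp(a),"mid",c+d*(a.max()+a.min())/2)
# ring of pick
m=cv2.inRange(hsv,(0,0,120),(180,60,255))
for nm,(x0,y0,x1,y1) in dict(hub=(264,250,286,273),pick=(302,252,324,275)).items():
    mm=np.zeros_like(m); mm[y0:y1,x0:x1]=m[y0:y1,x0:x1]
    vs,us=np.nonzero(mm); (cu,cv),r=cv2.minEnclosingCircle(np.stack([us,vs],1).astype(np.float32)); print(nm,"ring",cu,cv,r,onz(t,cu,cv,.0035+.003))
# tray
m=cv2.inRange(hsv,(0,0,140),(180,60,255)); mm=np.zeros_like(m); mm[160:262,395:495]=m[160:262,395:495]
mm=cv2.morphologyEx(mm,cv2.MORPH_CLOSE,np.ones((5,5),np.uint8))
cs=max(cv2.findContours(mm,cv2.RETR_EXTERNAL,cv2.CHAIN_APPROX_NONE)[0],key=cv2.contourArea)
r=cv2.minAreaRect(cs);b=cv2.boxPoints(r);print("tray box",b)
W=np.array([onz(t,u,v,.084) for u,v in b]);print(W,W.mean(0)); print(np.linalg.norm(W[1]-W[0]),np.linalg.norm(W[2]-W[1]))
E
```

```text
t3.png scale 7.0588235294117645
s3.png scale 4.615384615384615
hub n 190 px 278.8 284.1842105263158 c [0.4675 0.136 ] yaw 14.019519347159257 len 0.06334675676850127 mid [0.4676 0.136 ]
pick n 199 px 317.0100502512563 285.70854271356785 c [0.4629 0.0461] yaw 13.558197115846538 len 0.06498216197860543 mid [0.4629 0.0461]
hub ring 271.5 260.0 11.715475082397461 [0.5256 0.1536 0.0065]
pick ring 311.5454406738281 263.7272644042969 9.065970420837402 [0.5156 0.0585 0.0065]
tray box [[403. 261.]
 [403. 165.]
 [485. 165.]
 [485. 261.]]
[[ 0.5117 -0.1479  0.084 ]
 [ 0.7337 -0.1547  0.084 ]
 [ 0.7318 -0.3438  0.084 ]
 [ 0.5096 -0.3328  0.084 ]] [ 0.6217 -0.2448  0.084 ]
0.2221233365457252 0.1890568712367723
```

View pics/t3.png

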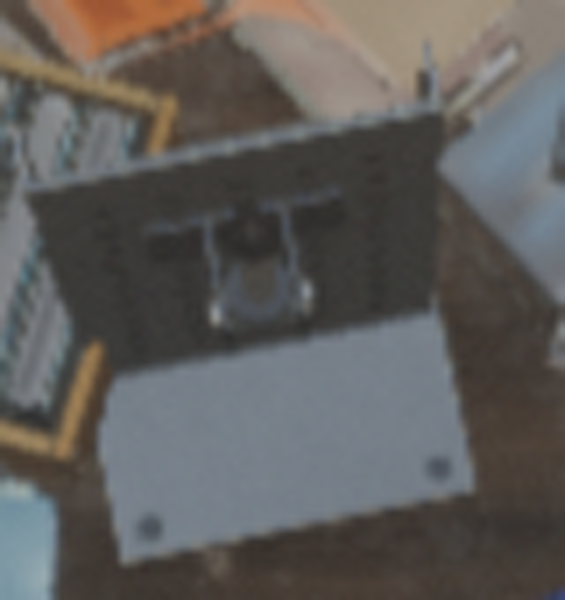

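View pics/s3.png

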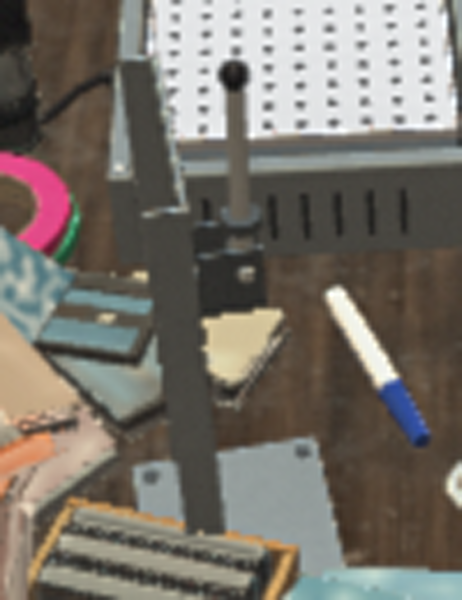

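```bash
python3 - <<'E'
from h import *
np.set_printoptions(precision=4,suppress=True)
t=grab_frame("top");s=grab_frame("side")
c=np.array([(467,65),(675,52),(703,290),(487,300)])/2.857143+(240,150)
W=np.array([onz(t,u,v,.085)[:2] for u,v in c]);print("tray",W,W.mean(0))
print("len",np.linalg.norm(W[0]-W[3]),np.linalg.norm(W[1]-W[2]),np.linalg.norm(W[0]-W[1]),np.linalg.norm(W[3]-W[2]))
for a,b in((3,0),(2,1)):
    d=W[b]-W[a];print("yaw",np.degrees(np.arctan2(d[1],d[0])))
for a,b in((1,0),(2,3)):
    d=W[b]-W[a];print("yaw",np.degrees(np.arctan2(-d[0],d[1])))
# housing corners
c=np.array([(438,45),(697,28),(726,308),(459,331)])/2.857143+(240,150)
W=np.array([onz(t,u,v,.078)[:2] for u,v in c]);print("hous",W,W.mean(0))
for a,b in((3,0),(2,1)):
    d=W[b]-W[a];print("yaw",np.degrees(np.arctan2(d[1],d[0])),np.linalg.norm(d))
for a,b in((1,0),(2,3)):
    d=W[b]-W[a];print("yaw",np.degrees(np.arctan2(-d[0],d[1])),np.linalg.norm(d))
# treadle free edge
for p in [(545,438),(653,428),(537,365),(640,357)]:
    u,v=np.array(p)/2.857143+(240,150);print("tre",onz(t,u,v,.057))
print("knob",tri(t,(297.4,188.3),s,(270.7,206.2)))
# foot front corners
c=[np.array(p)/7.0588+(262,155) for p in((123,563),(474,490))]
F=[onz(t,u,v,.005)[:2] for u,v in c];d=F[0]-F[1];print("foot",F,np.linalg.norm(d),"yaw",np.degrees(np.arctan2(-d[0],d[1])))
c=[np.array(p)/7.0588+(262,155) for p in((30,190),(440,107))]
F=[onz(t,u,v,.290)[:2] for u,v in c];d=F[0]-F[1];print("panel top front",F,np.linalg.norm(d),"yaw",np.degrees(np.arctan2(-d[0],d[1])))
E
```

```text
tray [[ 0.7151 -0.1551]
 [ 0.7241 -0.323 ]
 [ 0.531  -0.336 ]
 [ 0.525  -0.165 ]] [ 0.6238 -0.2448]
len 0.19043432784342948 0.19355892861965954 0.1681480248356052 0.17109595394587893
yaw 2.99481925523541
yaw 3.8603237184369976
yaw 3.069431237943455
yaw 2.029144094357975
hous [[ 0.7337 -0.1331]
 [ 0.7457 -0.3437]
 [ 0.5173 -0.3555]
 [ 0.5013 -0.1431]] [ 0.6245 -0.2439]
yaw 2.468437446660568 0.23259602213597333
yaw 2.9668693170426805 0.22875518299303169
yaw 3.2632347147223797 0.21087501900621233
yaw 4.291486399498755 0.21295249717224984
tre [ 0.4171 -0.212   0.057 ]
tre [ 0.4241 -0.2984  0.057 ]
tre [ 0.4753 -0.2077  0.057 ]
tre [ 0.4808 -0.2906  0.057 ]
knob (array([0.6297, 0.0823, 0.3086]), np.float64(0.0016114860893663141))
foot [array([0.5862, 0.1347]), array([0.61  , 0.0154])] 0.1216506227969275 yaw 11.274855189657792
panel top front [array([0.6481, 0.1434]), array([0.6704, 0.0299])] 0.11566472350018471 yaw 11.13956383893847
```

```bash
cat > plan.py <<'E'
from h import *
import sys
# usage: plan.py yaw_deg x y z [x y z ...] : shifts (cm, tool axes) and twist from present pose
o=get_obs(); M=R.from_rotvec(o["orientation"]).as_matrix(); yaw0=np.arctan2(M[1,0],M[0,0])
a=[float(v) for v in sys.argv[1:]]
dy=(np.radians(a[0])-yaw0); dy=(dy+np.pi/2)%np.pi-np.pi/2
print("clock",round(o["clock"],2),"tcp",o["tcp_pos"].round(4),"yaw",round(np.degrees(yaw0),2),"grip",round(o["grip_width"],4),"F",o["contact_force"].round(1),"tilt",M[:,1].round(3))
print("j",np.round(o["joints"],2),"twist",round(-dy,3))
for i in range(1,len(a),3):
    print(a[i:i+3],"->",(M.T@(np.array(a[i:i+3])-o["tcp_pos"])*100).round(2))
E
python3 plan.py 13.6 .4629 .0461 .40 .4629 .0461 .176; python3 plan.py 14 .4676 .136 .4
```

```text
clock 0.4 tcp [0.2006 0.6445 0.4046] yaw -17.29 grip 0.0851 F [ 0.8 -0.4  0.2] tilt [-0. -0. -1.]
j [-1.38  0.48  0.02  1.56 -0.01  1.11 -0.08] twist -0.539
[0.4629, 0.0461, 0.4] -> [ 42.83   0.47 -49.34]
[0.4629, 0.0461, 0.176] -> [ 42.83  22.87 -49.33]
clock 0.4 tcp [0.2006 0.6445 0.4046] yaw -17.29 grip 0.0851 F [ 0.8 -0.4  0.2] tilt [-0. -0. -1.]
j [-1.38  0.48  0.02  1.56 -0.01  1.11 -0.08] twist -0.546
[0.4676, 0.136, 0.4] -> [ 40.6    0.47 -40.61]
```

```bash
python3 -m jog '[[[4.3,0,-4.9],-0.05,-1],[[8.6,0,-9.8],-0.1,-1],[[12.9,0,-14.8],-0.16,-1],[[17.2,0,-19.7],-0.21,-1],[[21.4,0,-24.7],-0.27,-1],[[25.7,0,-29.6],-0.32,-1],[[30,0,-34.5],-0.38,-1],[[34.2,0,-39.4],-0.43,-1],[[38.5,0,-44.4],-0.49,-0.2],[[42.8,0,-49.3],-0.54,-0.2]]' 60; python3 plan.py 13.6 .4629 .0461 .30 .4629 .0461 .176
```

```text
clock: 1.65
tcp_pos: [0.4519, 0.0701, 0.4052]
orientation: [-1.562, -0.19, 0.188]
contact_force: [0.6, 0.7, 0.2]
grip_width: 0.0519
clock 1.65 tcp [0.4519 0.0701 0.4052] yaw 13.76 grip 0.0519 F [0.6 0.7 0.2] tilt [ 0.001  0.001 -1.   ]
j [-0.58  0.11  0.31  2.07 -0.04  0.97  1.57] twist 0.003
[0.4629, 0.0461, 0.3] -> [ 0.48 10.52 -2.6 ]
[0.4629, 0.0461, 0.176] -> [ 0.46 22.92 -2.6 ]
```

```bash
python3 -m jog '[[[0,0,0],0,-0.2],[[0,0,0],0,-0.2]]'; python3 plan.py 13.6 .4629 .0461 .30 .4629 .0461 .176; python3 - <<'E'
from h import *
t=grab_frame("top");s=grab_frame("side");crop(t,200,180,400,330,"t4.png");crop(s,220,220,420,370,"s4.png")
E
```

```text
clock: 1.9
tcp_pos: [0.4514, 0.0724, 0.4047]
orientation: [-1.562, -0.186, 0.186]
contact_force: [-0.1, 0.7, 0.1]
grip_width: 0.0513
clock 1.9 tcp [0.4514 0.0724 0.4047] yaw 13.61 grip 0.0513 F [-0.1  0.7  0.1] tilt [-0.  0. -1.]
j [-0.58  0.11  0.31  2.07 -0.04  0.97  1.56] twist 0.0
[0.4629, 0.0461, 0.3] -> [ 0.5  10.47 -2.83]
[0.4629, 0.0461, 0.176] -> [ 0.5  22.87 -2.84]
t4.png scale 4.0
s4.png scale 4.0
```

View pics/t4.png

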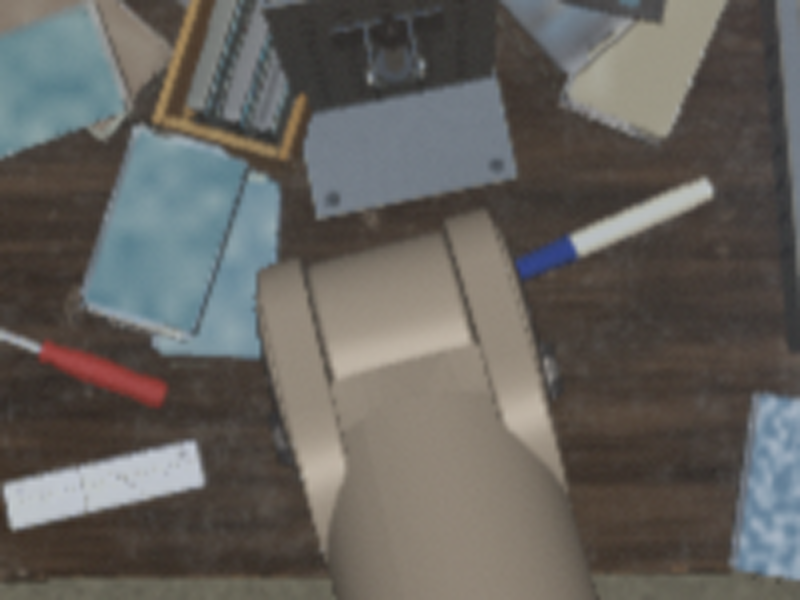

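View pics/s4.png

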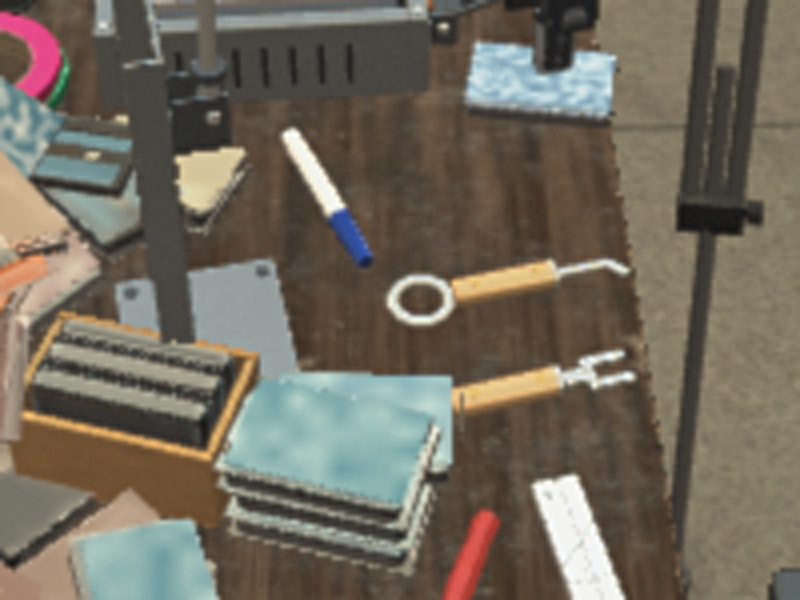

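```bash
python3 - <<'E'
from h import *
t=grab_frame("top");s=grab_frame("side")
print(tri(t,(317,285.7),s,(345.8,290.3)))
E
python3 -m jog '[[[0.5,5,-2.8],0,-0.2],[[0.5,10,-2.8],0,-0.2],[[0.5,14,-2.8],0,-0.2],[[0.5,18,-2.8],0,-0.2],[[0.5,20.5,-2.8],0,-0.2],[[0.5,22,-2.8],0,-0.2],[[0.5,22.8,-2.8],0,-0.2],[[0.5,22.8,-2.8],0,-0.2]]'; python3 plan.py 13.6 .4629 .0461 .176
```

```text
(array([0.46105429, 0.04651097, 0.00812691]), np.float64(0.0043886387893582535))
clock: 3.1
tcp_pos: [0.4631, 0.0463, 0.1768]
orientation: [-1.563, -0.187, 0.187]
contact_force: [-0.1, -0.5, 0.3]
grip_width: 0.0515
clock 3.1 tcp [0.4631 0.0463 0.1768] yaw 13.67 grip 0.0515 F [-0.1 -0.5  0.3] tilt [ 0.  0. -1.]
j [-0.41  0.52  0.22  2.21 -0.26  0.43  1.82] twist 0.001
[0.4629, 0.0461, 0.176] -> [-0.02  0.08 -0.01]
```

```bash
python3 -m jog '[[[0,0,0],0,0.4],[[0,0,0],0,1],[[0,0,0],0,1],[[0,0,0],0,1],[[0,0,0],0,1]]' 70; python3 - <<'E'
from h import *
t=grab_frame("top");s=grab_frame("side");crop(s,280,220,420,325,"s5.png");crop(t,230,200,380,330,"t5.png")
E
```

```text
clock: 3.72
tcp_pos: [0.4633, 0.0461, 0.1777]
orientation: [-1.562, -0.188, 0.186]
contact_force: [-2.0, 0.7, 6.8]
grip_width: 0.0158
s5.png scale 5.714285714285714
t5.png scale 4.615384615384615
```

View pics/s5.png

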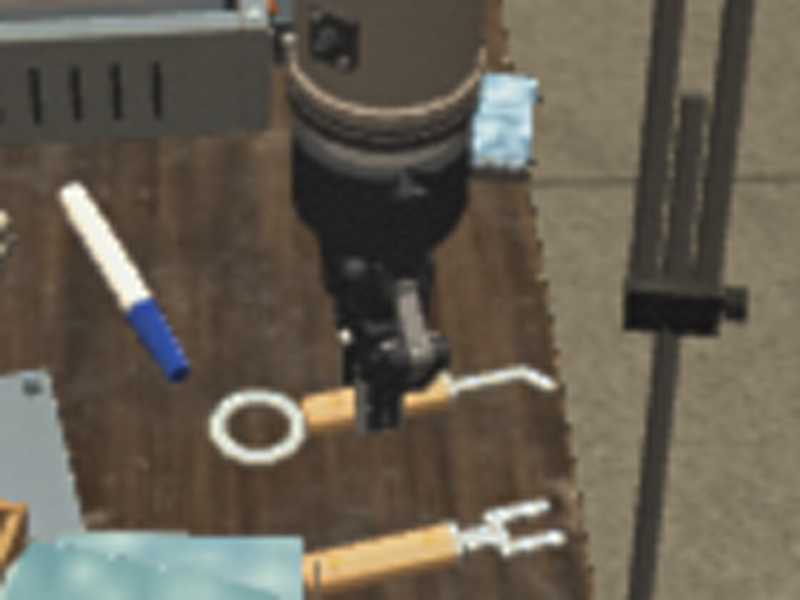

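```bash
python3 -m jog '[[[0,-2,0],0,1],[[0,-6,0],0,1],[[0,-10,0],0,1],[[0,-14,0],0,1],[[0,-14,0],0,1]]'; python3 plan.py 3.1 .628 -.2794 .315 .628 -.2794 .261
python3 - <<'E'
from h import *
t=grab_frame("top");s=grab_frame("side");crop(s,280,200,420,305,"s6.png")
E
```

```text
clock: 4.45
tcp_pos: [0.4639, 0.0461, 0.3197]
orientation: [-1.561, -0.192, 0.182]
contact_force: [-0.3, 0.2, -1.7]
grip_width: 0.0156
clock 4.45 tcp [0.4639 0.0461 0.3197] yaw 13.64 grip 0.0156 F [-0.3  0.2 -1.7] tilt [ 0.006  0.002 -1.   ]
j [-0.53  0.25  0.35  2.14 -0.13  0.76  1.7 ] twist 0.184
[0.628, -0.2794, 0.315] -> [  8.26   0.5  -35.5 ]
[0.628, -0.2794, 0.261] -> [  8.23   5.9  -35.5 ]
s6.png scale 5.714285714285714
```

View pics/s6.png

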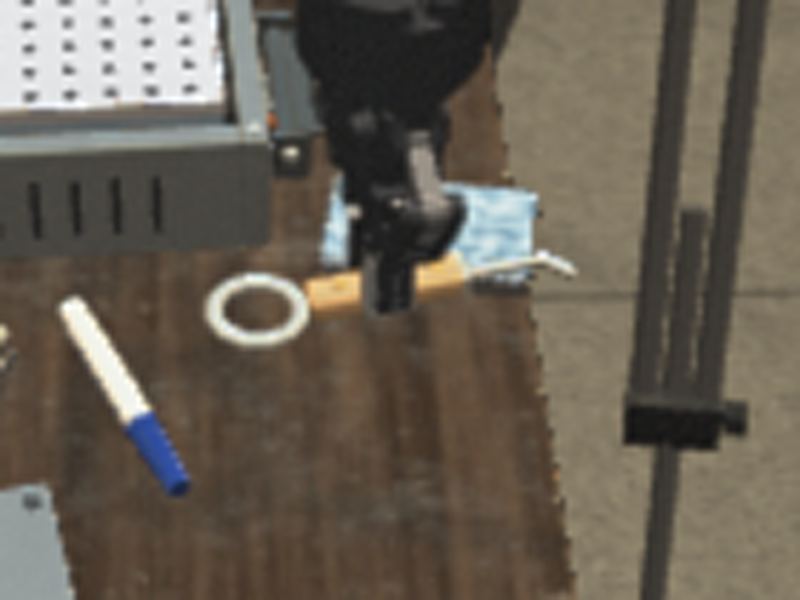

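The pick is held level with the eye at crop (260,310). Next I carry it over the tray.

```bash
python3 -m jog '[[[1,0.3,-4.4],0.02,1],[[2.1,0.4,-8.9],0.05,1],[[3.1,0.5,-13.3],0.07,1],[[4.1,0.5,-17.8],0.09,1],[[5.2,0.5,-22.2],0.11,1],[[6.2,0.5,-26.6],0.14,1],[[7.2,0.5,-31],0.16,1],[[8,0.5,-34.5],0.18,1],[[8.2,0.5,-35.5],0.18,1],[[8.2,0.5,-35.5],0.18,1]]'; python3 plan.py 3.1 .628 -.2794 .315 .628 -.2794 .261
python3 - <<'E'
from h import *
t=grab_frame("top");s=grab_frame("side");crop(s,220,120,400,255,"s7.png");crop(t,370,140,530,260,"t7.png")
E
```

```text
clock: 5.8
tcp_pos: [0.6259, -0.2796, 0.31]
orientation: [-1.569, -0.043, 0.047]
contact_force: [-0.1, 0.3, -0.6]
grip_width: 0.0154
clock 5.8 tcp [ 0.6259 -0.2796  0.31  ] yaw 3.3 grip 0.0154 F [-0.1  0.3 -0.6] tilt [-0.003  0.001 -1.   ]
j [ 0.04  0.62  0.42  1.63 -0.3   0.96  2.2 ] twist 0.004
[0.628, -0.2794, 0.315] -> [ 0.21 -0.5   0.01]
[0.628, -0.2794, 0.261] -> [0.22 4.9  0.  ]
s7.png scale 4.444444444444445
t7.png scale 5.0
```

View pics/s7.png

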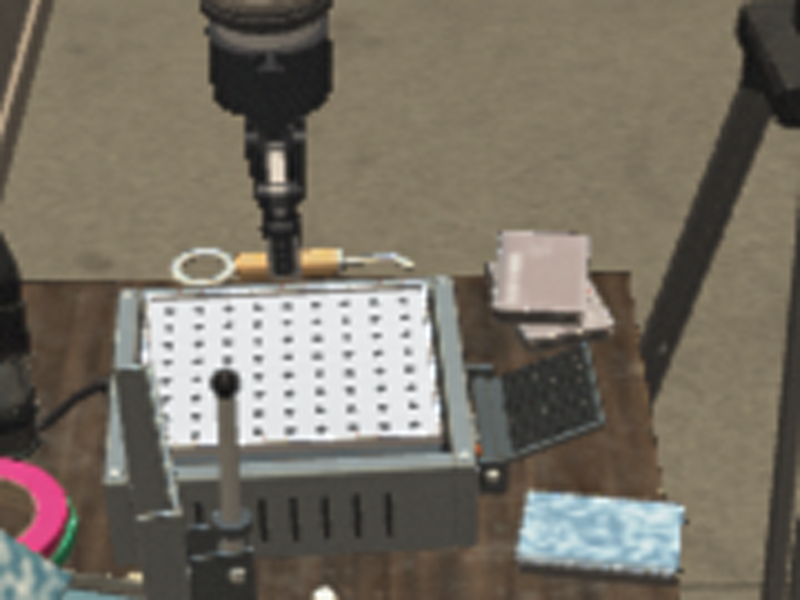

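View pics/t7.png

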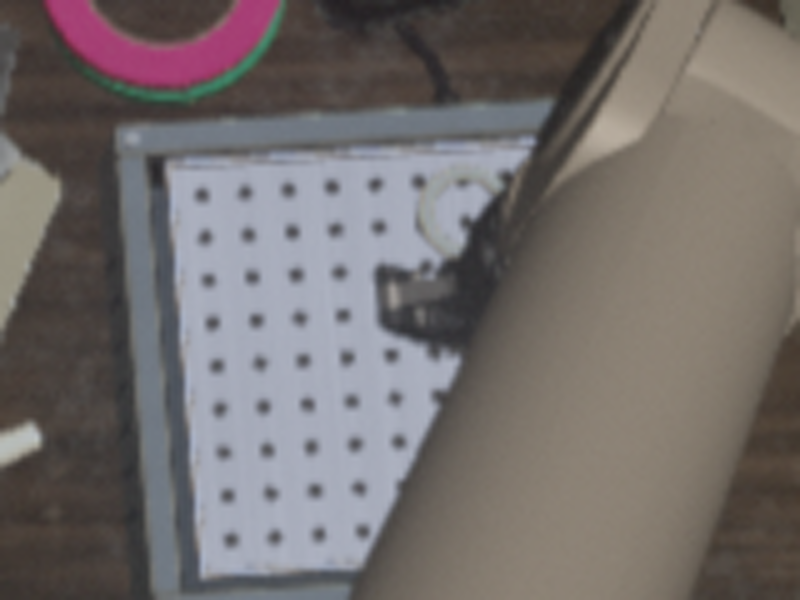

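```bash
python3 -m jog '[[[0.2,2,0],0,1],[[0.2,4,0],0,1],[[0.2,4.6,0],0,1],[[0.2,4.9,0],0,1],[[0.2,4.95,0],0,1],[[0.2,4.95,0],0,0.2],[[0.2,4.95,0],0,0],[[0.2,4.95,0],0,0],[[0.2,2,0],0,0],[[0.2,-3,0],0,0]]'; python3 plan.py 14 .628 -.2794 .315 .4676 .136 .34
python3 - <<'E'
from h import *
t=grab_frame("top");s=grab_frame("side");crop(s,220,120,400,255,"s8.png");crop(t,240,140,530,330,"t8.png")
E
```

```text
clock: 7.15
tcp_pos: [0.6279, -0.2789, 0.3408]
orientation: [-1.569, -0.043, 0.049]
contact_force: [0.2, -0.1, 0.6]
grip_width: 0.0425
clock 7.15 tcp [ 0.6279 -0.2789  0.3408] yaw 3.34 grip 0.0425 F [ 0.2 -0.1  0.6] tilt [-0.004  0.001 -1.   ]
j [ 0.03  0.59  0.44  1.6  -0.28  1.02  2.18] twist -0.186
[0.628, -0.2794, 0.315] -> [ 0.02  2.58 -0.05]
[0.4676, 0.136, 0.34] -> [-13.58   0.19  42.36]
s8.png scale 4.444444444444445
t8.png scale 2.7586206896551726
```

View pics/s8.png

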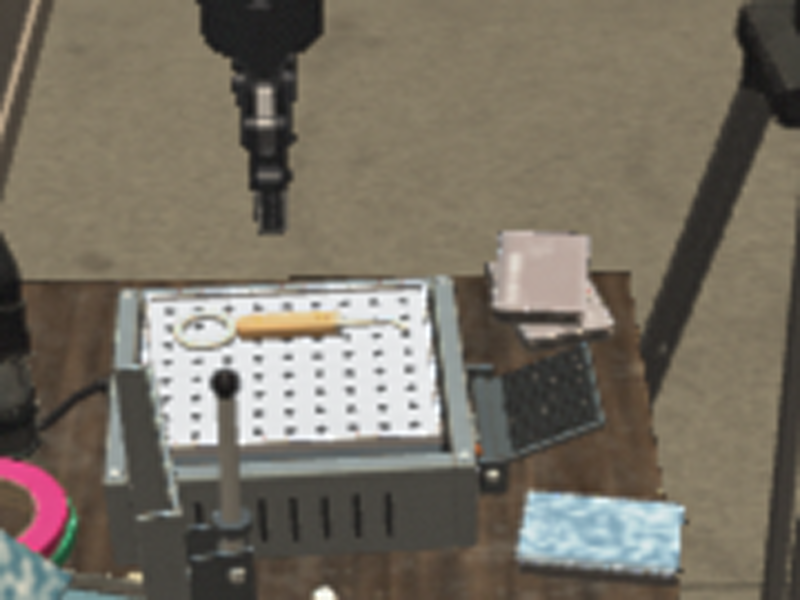

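View pics/t8.png

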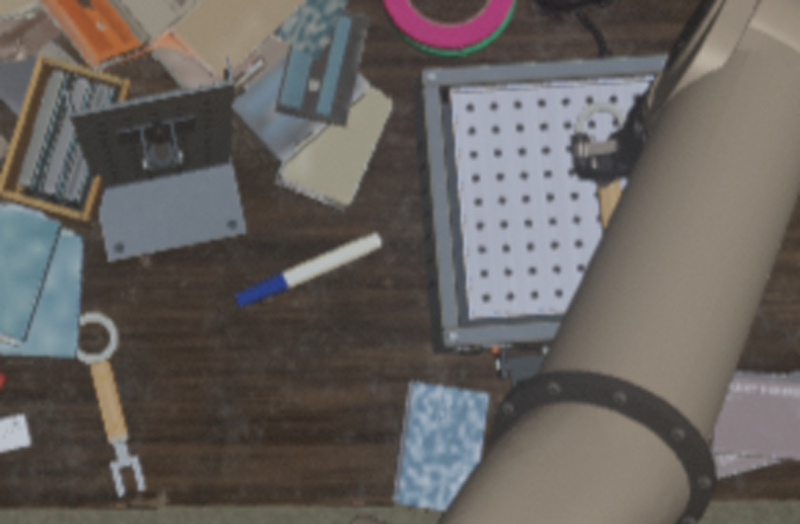

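```bash
python3 -m jog '[[[-1.4,0,4.2],-0.02,0],[[-2.8,0,8.6],-0.04,0],[[-4.2,0,13],-0.06,0],[[-5.6,0,17.4],-0.08,0],[[-7,0,21.8],-0.1,0],[[-8.5,0,26.2],-0.12,-0.1],[[-10,0,30.6],-0.14,-0.1],[[-11.5,0,35],-0.16,-0.1],[[-13,0,39],-0.18,-0.1],[[-14.4,0,42.2],-0.186,-0.1]]'; python3 -m jog '[[[0,0,0],0,-0.1],[[0,0,0],0,-0.1]]';  python3 plan.py 14 .46 .134 .19  .46 .134 .177
python3 - <<'E'
from h import *
t=grab_frame("top");s=grab_frame("side");crop(s,260,220,420,340,"s9.png");crop(t,230,200,370,330,"t9.png")
E
```

```text
clock: 8.5
tcp_pos: [0.4593, 0.1351, 0.3419]
orientation: [-1.562, -0.193, 0.192]
contact_force: [-0.2, -0.4, 0.6]
grip_width: 0.0466
clock: 8.75
tcp_pos: [0.4603, 0.1329, 0.3418]
orientation: [-1.562, -0.192, 0.191]
contact_force: [0.7, -0.9, 0.2]
grip_width: 0.0472
clock 8.75 tcp [0.4603 0.1329 0.3418] yaw 13.96 grip 0.0472 F [ 0.7 -0.9  0.2] tilt [ 0.001 -0.    -1.   ]
j [-0.69  0.24  0.32  2.09 -0.1   0.82  1.51] twist -0.001
[0.46, 0.134, 0.19] -> [-1.000e-02  1.518e+01  1.200e-01]
[0.46, 0.134, 0.177] -> [-1.000e-02  1.648e+01  1.200e-01]
s9.png scale 5.0
t9.png scale 4.615384615384615
```

View pics/s9.png

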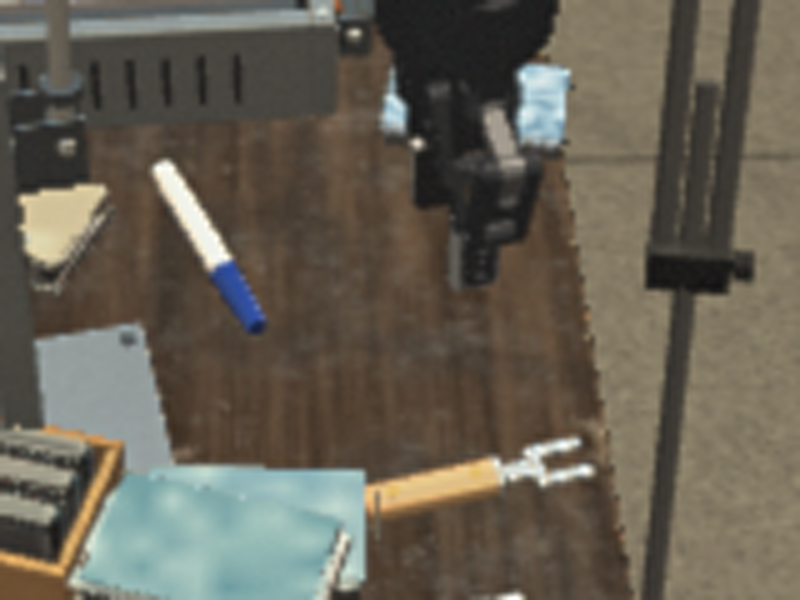

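View pics/t9.png

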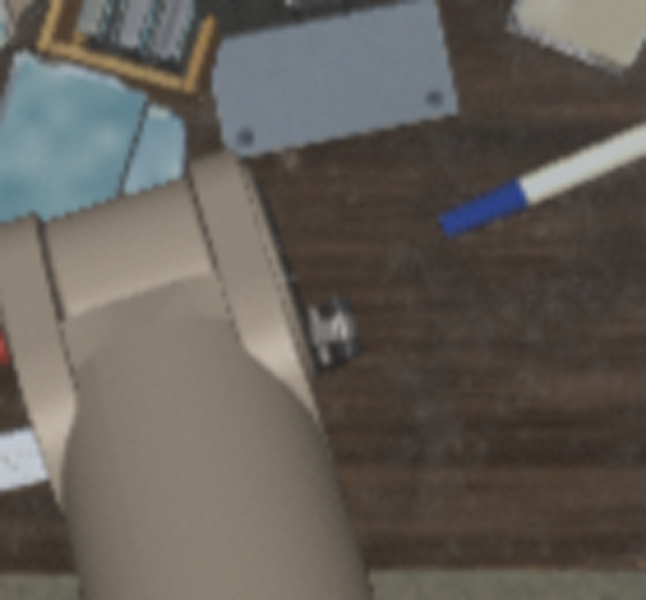

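```bash
python3 - <<'E'
from h import *
t=grab_frame("top");s=grab_frame("side")
T=lambda p:(p[0]/4.4444+170,p[1]/4.4444+220)
S=lambda p:(p[0]/4.2857+220,p[1]/4.2857+270)
print(tri(t,T((435,218)),s,S((485,188))))
print(tri(t,T((343,199)),s,S((470,243))),"top tier corner")
E
```

```text
(array([0.49858249, 0.15911997, 0.04881869]), np.float64(0.0031685628996916218))
(array([0.50828017, 0.20553631, 0.05953593]), np.float64(0.0024398541659806797)) top tier corner
```

```bash
python3 -m jog '[[[0,4,0.1],0,-0.1],[[0,8,0.1],0,-0.1],[[0,11,0.1],0,-0.1],[[0,14,0.1],0,-0.1],[[0,15.5,0.1],0,-0.1],[[0,16.2,0.1],0,-0.1],[[0,16.5,0.1],0,-0.1],[[0,16.5,0.1],0,-0.1]]';  python3 plan.py 14 .46 .134 .177
python3 - <<'E'
from h import *
t=grab_frame("top");s=grab_frame("side");crop(s,260,220,420,340,"s10.png")
E
```

```text
clock: 9.95
tcp_pos: [0.4602, 0.1345, 0.1772]
orientation: [-1.562, -0.192, 0.191]
contact_force: [-0.8, 0.5, 1.1]
grip_width: 0.0468
clock 9.95 tcp [0.4602 0.1345 0.1772] yaw 13.98 grip 0.0468 F [-0.8  0.5  1.1] tilt [ 0.001  0.001 -1.   ]
j [-0.59  0.53  0.21  2.18 -0.25  0.45  1.64] twist -0.0
[0.46, 0.134, 0.177] -> [-0.03  0.02 -0.04]
s10.png scale 5.0
```

View pics/s10.png

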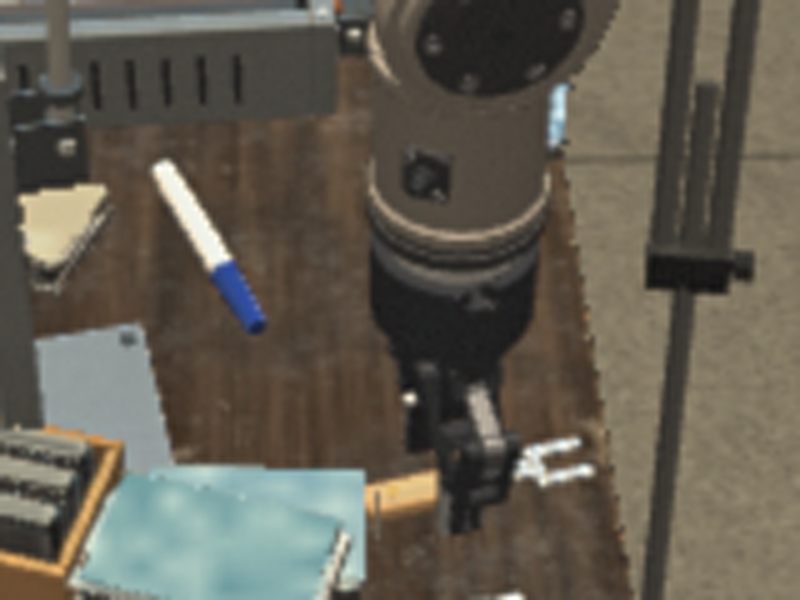

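```bash
python3 -m jog '[[[0,0,0],0,0.4],[[0,0,0],0,1],[[0,0,0],0,1],[[0,0,0],0,1],[[0,-0.4,0],0,1],[[-0.5,-0.5,-1.5],0,1],[[-1,-0.5,-3.5],0,1],[[-1,-0.5,-5.5],0,1],[[-1,-3,-6],0,1],[[-1,-7,-6],0,1]]' 70; python3 -m jog '[[[0,-4,0],0,1],[[0,-7,0],0,1],[[0,-7,0],0,1]]'; python3 plan.py 3.1 .4 .1 .2
python3 - <<'E'
from h import *
t=grab_frame("top");s=grab_frame("side");crop(s,260,180,420,300,"s11.png");crop(t,230,200,370,330,"t11.png")
E
```

```text
clock: 11.3
tcp_pos: [0.4639, 0.0716, 0.2465]
orientation: [-1.564, -0.187, 0.192]
contact_force: [0.1, 0.0, -1.5]
grip_width: 0.0158
clock: 11.68
tcp_pos: [0.4651, 0.0727, 0.3185]
orientation: [-1.561, -0.194, 0.187]
contact_force: [0.1, -0.6, -1.8]
grip_width: 0.0155
clock 11.68 tcp [0.4651 0.0727 0.3185] yaw 13.92 grip 0.0155 F [ 0.1 -0.6 -1.8] tilt [ 0.004  0.002 -1.   ]
j [-0.56  0.26  0.32  2.13 -0.12  0.76  1.65] twist 0.189
[0.4, 0.1, 0.2] -> [-5.71 11.83  4.21]
s11.png scale 5.0
t11.png scale 4.615384615384615
```

View pics/s11.png

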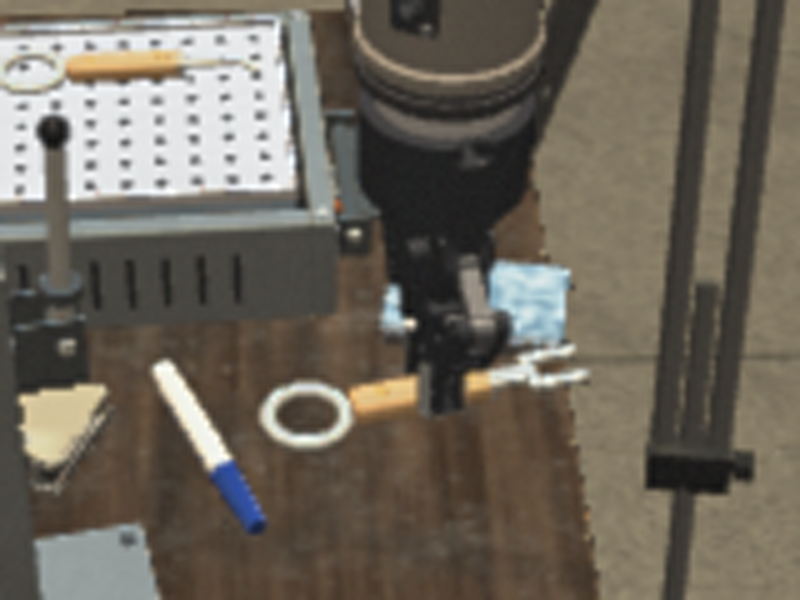

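View pics/t11.png

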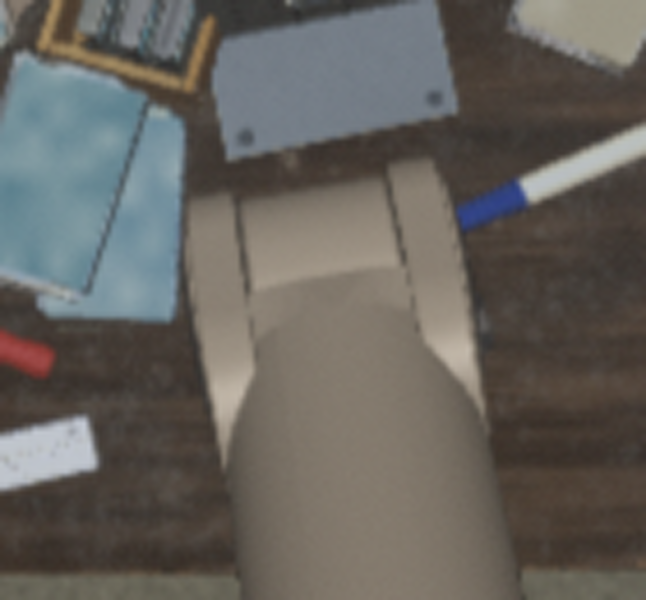

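```bash
python3 plan.py 3.1 .616 -.21 .318 .616 -.21 .26
```

```text
clock 11.78 tcp [0.4641 0.073  0.3162] yaw 13.95 grip 0.0158 F [-0.1 -0.2 -0.9] tilt [-0.001 -0.    -1.   ]
j [-0.56  0.26  0.32  2.14 -0.12  0.76  1.65] twist 0.189
[0.616, -0.21, 0.318] -> [  7.92  -0.18 -31.12]
[0.616, -0.21, 0.26] -> [  7.92   5.62 -31.12]
```

```bash
python3 -m jog '[[[1,-0.2,-4],0.02,1],[[2,-0.2,-8],0.04,1],[[3,-0.2,-12],0.07,1],[[4,-0.2,-16],0.1,1],[[5,-0.2,-20],0.13,1],[[6,-0.2,-24],0.15,1],[[7,-0.2,-28],0.18,1],[[7.9,-0.2,-31],0.189,1],[[7.9,-0.2,-31.1],0.189,1],[[7.9,-0.2,-31.1],0.189,1]]';python3 plan.py 3.1 .616 -.21 .318 .616 -.21 .26
python3 - <<'E'
from h import *
t=grab_frame("top");s=grab_frame("side");crop(s,220,120,400,255,"s12.png");crop(t,370,140,530,260,"t12.png")
E
```

```text
clock: 13.02
tcp_pos: [0.6158, -0.2085, 0.3169]
orientation: [-1.569, -0.041, 0.046]
contact_force: [0.5, -0.0, -0.4]
grip_width: 0.0157
clock 13.03 tcp [ 0.6158 -0.2085  0.3169] yaw 3.16 grip 0.0157 F [ 0.5 -0.  -0.4] tilt [-0.003  0.001 -1.   ]
j [-0.06  0.55  0.41  1.72 -0.27  0.93  2.08] twist 0.001
[0.616, -0.21, 0.318] -> [ 0.02 -0.11 -0.15]
[0.616, -0.21, 0.26] -> [ 0.03  5.69 -0.16]
s12.png scale 4.444444444444445
t12.png scale 5.0
```

View pics/s12.png

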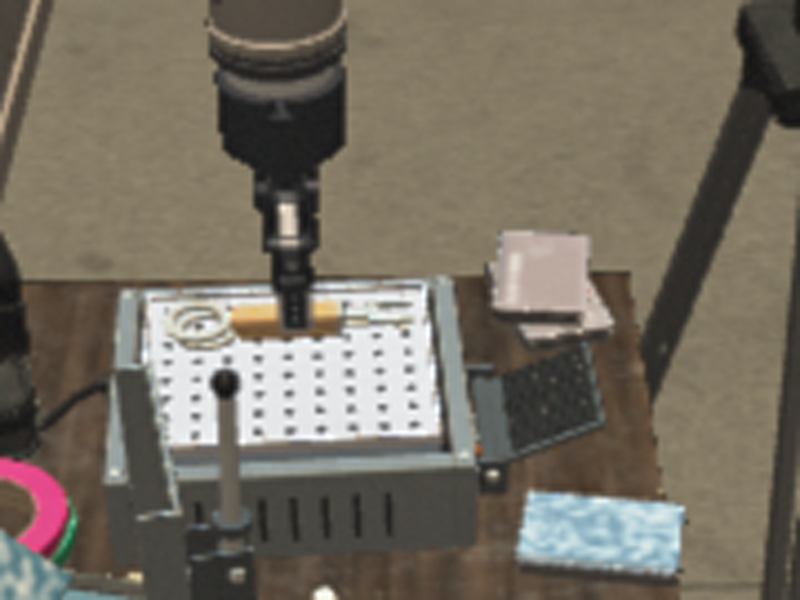

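```bash
python3 -m jog '[[[0,2.5,-0.1],0,1],[[0,4.5,-0.1],0,1],[[0,5.2,-0.1],0,1],[[0,5.6,-0.1],0,1],[[0,5.65,-0.1],0,1],[[0,5.65,-0.1],0,0.2],[[0,5.65,-0.1],0,0],[[0,5.65,-0.1],0,0],[[0,3,-0.1],0,0],[[0,-2,-0.1],0,0]]'; python3 -m jog '[[[-4,0,0],0,0.5],[[-9,0,0],0,1],[[-14,0,0],0,1],[[-14,0,0],0,1]]'; python3 plan.py 3.1 .43 -.25 .3 
python3 - <<'E'
from h import *
t=grab_frame("top");s=grab_frame("side");crop(s,220,160,400,295,"s13.png");crop(t,370,140,530,330,"t13.png")
E
```

```text
clock: 14.38
tcp_pos: [0.6159, -0.2094, 0.3377]
orientation: [-1.569, -0.04, 0.047]
contact_force: [1.4, -0.2, 1.0]
grip_width: 0.0427
clock: 14.88
tcp_pos: [0.473, -0.2185, 0.3387]
orientation: [-1.569, -0.039, 0.042]
contact_force: [0.8, -0.5, -0.1]
grip_width: 0.0003
clock 14.88 tcp [ 0.473  -0.2185  0.3387] yaw 2.94 grip 0.0003 F [ 0.8 -0.5 -0.1] tilt [-0.002  0.001 -1.   ]
j [-0.07  0.32  0.46  2.01 -0.19  0.85  2.12] twist -0.003
[0.43, -0.25, 0.3] -> [-4.45  3.87 -2.93]
s13.png scale 4.444444444444445
t13.png scale 3.1578947368421053
```

View pics/s13.png

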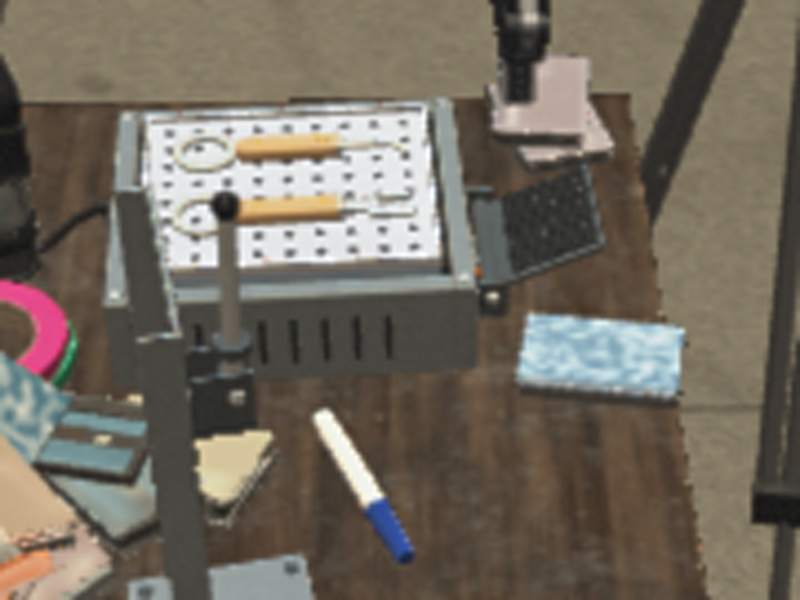

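View pics/t13.png

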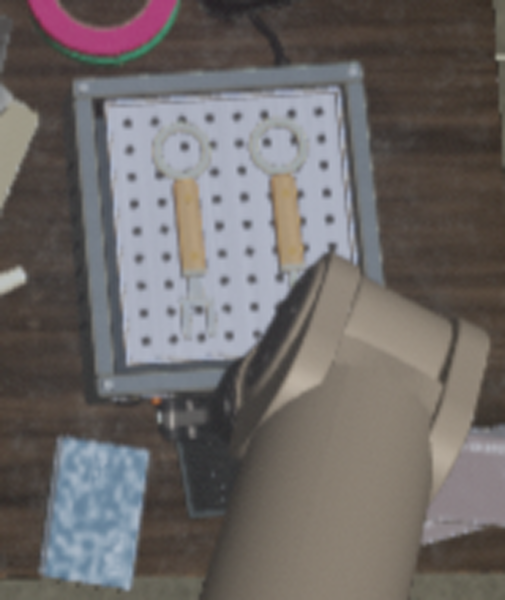

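```bash
python3 plan.py 3.1 .435 -.2545 .245 .435 -.2545 .2014; python3 - <<'E'
from h import *
t=grab_frame("top");s=grab_frame("side")
crop(t,0,0,400,330,"t14.png");crop(s,0,210,420,480,"s14.png")
E
```

```text
clock 14.97 tcp [ 0.477  -0.2177  0.3393] yaw 3.15 grip -0.0001 F [0.5 0.7 0. ] tilt [ 0.002  0.    -1.   ]
j [-0.07  0.33  0.46  2.   -0.19  0.85  2.12] twist 0.001
[0.435, -0.2545, 0.245] -> [-4.41  9.42 -3.45]
[0.435, -0.2545, 0.2014] -> [-4.42 13.78 -3.45]
t14.png scale 1.8181818181818181
s14.png scale 1.9047619047619047
```

View pics/t14.png

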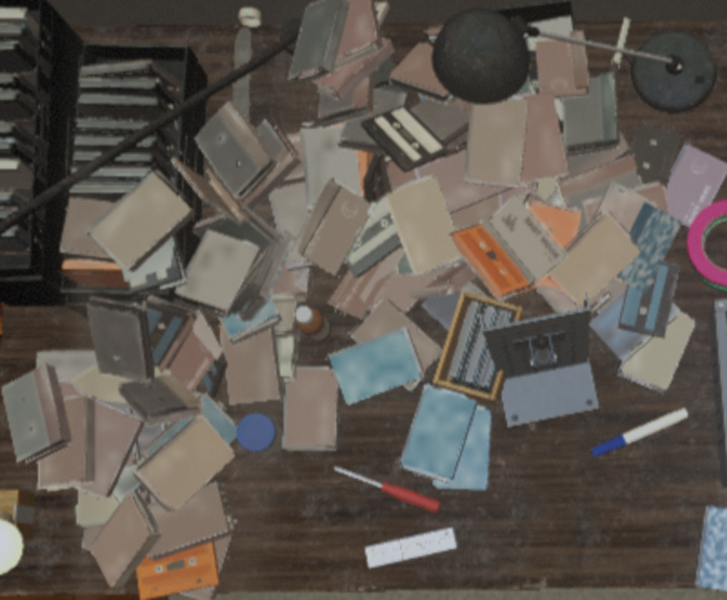

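View pics/s14.png

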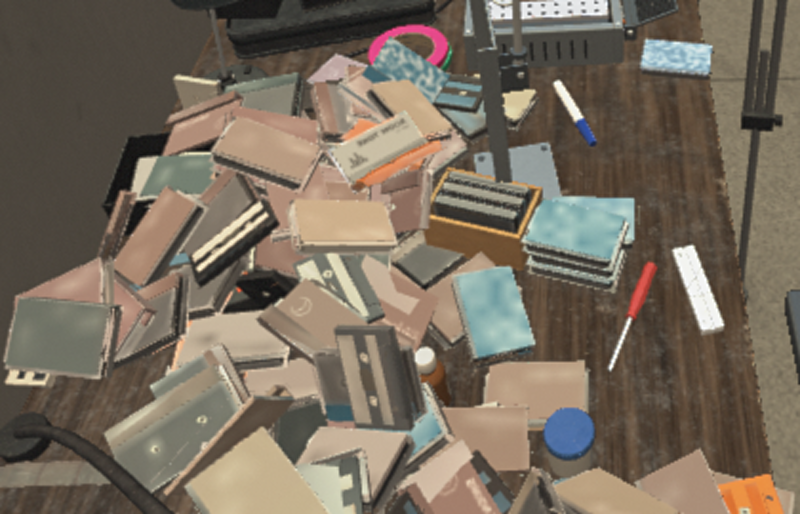

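No third tool is visible anywhere on the desk, so there are two. Next is the treadle.

```bash
python3 -m jog '[[[-2.2,1,-1.7],0,1],[[-4.4,4,-3.45],0,1],[[-4.4,7.5,-3.45],0,1],[[-4.4,8.5,-3.45],0,1],[[-4.4,8.5,-3.45],0,1]]'; python3 plan.py 3.1 .435 -.2545 .235 .435 -.2545 .2014
python3 - <<'E'
from h import *
t=grab_frame("top");s=grab_frame("side");crop(s,260,160,400,265,"s15.png");crop(t,400,230,500,310,"t15.png")
E
```

```text
clock: 15.7
tcp_pos: [0.4356, -0.2543, 0.2535]
orientation: [-1.57, -0.044, 0.045]
contact_force: [-0.5, -0.1, 0.0]
grip_width: -0.0005
clock 15.7 tcp [ 0.4356 -0.2543  0.2535] yaw 3.22 grip -0.0005 F [-0.5 -0.1  0. ] tilt [-0.001  0.    -1.   ]
j [ 0.07  0.44  0.42  2.11 -0.29  0.65  2.31] twist 0.002
[0.435, -0.2545, 0.235] -> [-0.06  1.85 -0.02]
[0.435, -0.2545, 0.2014] -> [-0.06  5.21 -0.02]
s15.png scale 5.714285714285714
t15.png scale 7.5
```

View pics/s15.png

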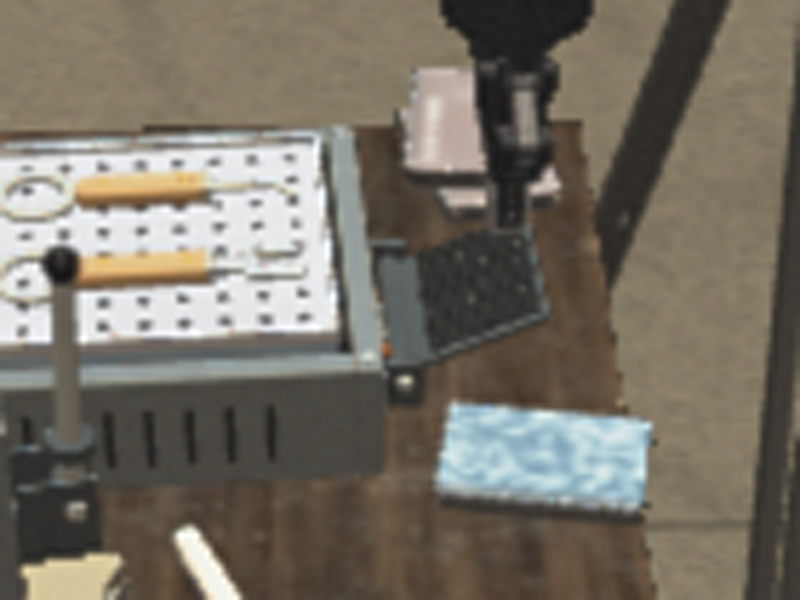

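```bash
python3 -m jog '[[[0,1.5,0],0,1],[[0,2.5,0],0,1],[[0,3.2,0],0,1],[[0,3.2,0],0,1]]'; python3 -m jog '[[[0,0.6,0],0,1],[[0,1.2,0],0,1],[[0,1.6,0],0,1],[[0,1.6,0],0,1]]'
```

```text
clock: 16.3
tcp_pos: [0.4349, -0.2548, 0.2219]
orientation: [-1.57, -0.043, 0.043]
contact_force: [-1.0, 1.8, 12.6]
grip_width: 0.0
clock: 16.8
tcp_pos: [0.4331, -0.2553, 0.2058]
orientation: [-1.569, -0.04, 0.044]
contact_force: [-6.9, -0.7, 15.6]
grip_width: -0.0002
```

```bash
python3 -m jog '[[[0,0.3,0],0,1],[[0,0.5,0],0,1],[[0,0.5,0],0,1]]'; python3 - <<'E'
from h import *
t=grab_frame("top");s=grab_frame("side");crop(s,220,150,400,285,"s16.png");crop(t,380,140,520,320,"t16.png")
E
```

```text
clock: 17.18
tcp_pos: [0.4327, -0.2553, 0.2008]
orientation: [-1.569, -0.039, 0.045]
contact_force: [-8.2, -0.2, 17.1]
grip_width: 0.0001
s16.png scale 4.444444444444445
t16.png scale 3.3333333333333335
```

View pics/s16.png

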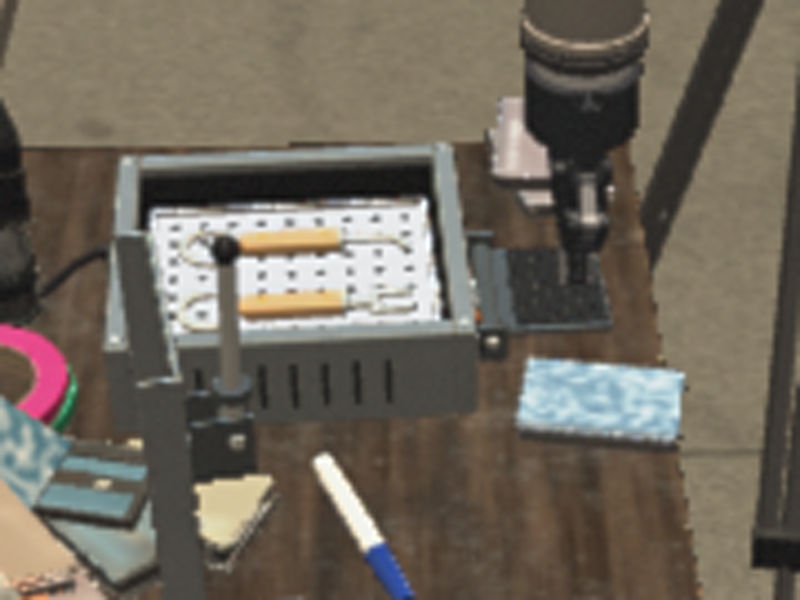

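View pics/t16.png

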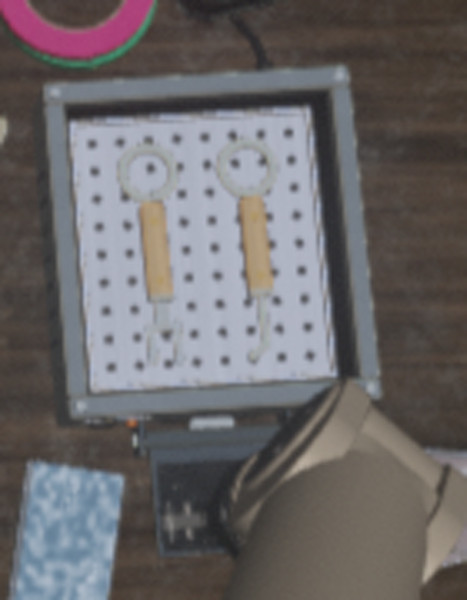

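```bash
python3 -m jog '[[[0,0.2,0],0,1],[[0,0.2,0],0,1]]'; python3 -m jog '[[[0,0.2,0],0,1],[[0,0.2,0],0,1]]'
```

```text
clock: 17.52
tcp_pos: [0.4327, -0.2554, 0.1992]
orientation: [-1.569, -0.039, 0.044]
contact_force: [-9.5, 0.2, 20.6]
grip_width: 0.0002
clock: 17.77
tcp_pos: [0.4326, -0.2556, 0.1989]
orientation: [-1.568, -0.039, 0.043]
contact_force: [-15.4, 4.5, 46.8]
grip_width: 0.0002
```

```bash
python3 -m jog '[[[0,-0.13,0],0,1],[[0,-0.13,0],0,1],[[0,-0.13,0],0,1],[[0,-0.13,0],0,1],[[0,-0.13,0],0,1],[[0,-0.13,0],0,1],[[0,-0.13,0],0,1],[[0,-0.13,0],0,1],[[0,-0.13,0],0,1],[[0,-0.13,0],0,1]]'; python3 - <<'E'
from h import *
t=grab_frame("top");s=grab_frame("side");crop(s,220,150,400,285,"s17.png");crop(t,380,140,520,320,"t17.png")
E
```

```text
clock: 19.02
tcp_pos: [0.4326, -0.2554, 0.199]
orientation: [-1.569, -0.039, 0.044]
contact_force: [-11.8, 1.5, 29.7]
grip_width: 0.0002
s17.png scale 4.444444444444445
t17.png scale 3.3333333333333335
```

View pics/s17.png

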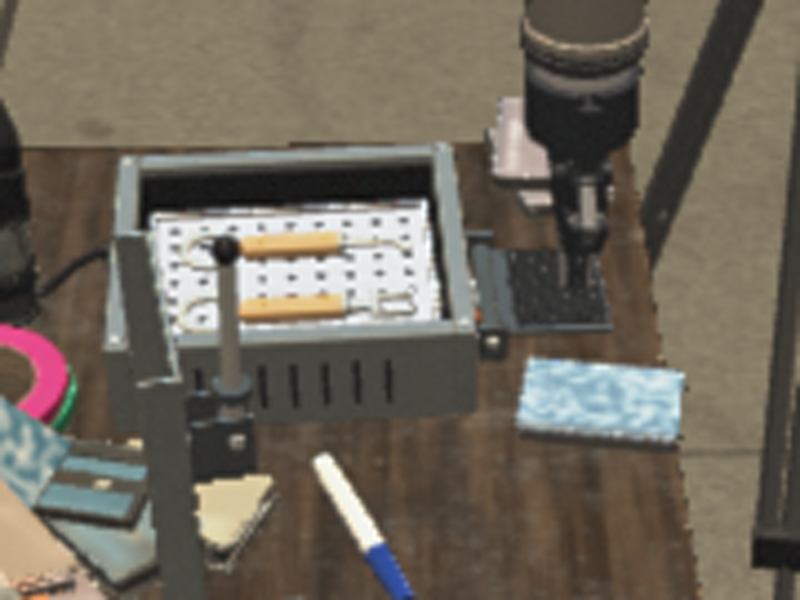

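```bash
python3 - <<'E'
from h import *
t=grab_frame("top");s=grab_frame("side")
def cen(f,x0,y0,x1,y1):
    m=cv2.inRange(cv2.cvtColor(f["image"],cv2.COLOR_BGR2HSV),(8,70,110),(28,255,255));mm=np.zeros_like(m);mm[y0:y1,x0:x1]=m[y0:y1,x0:x1]
    n,l,st,c=cv2.connectedComponentsWithStats(mm);return [tuple(c[i]) for i in range(1,n) if st[i,4]>40]
a=cen(t,400,165,490,265);b=cen(s,255,190,330,240);print(a,b)
a.sort();b.sort(key=lambda p:-p[1])
for p,q in zip(a,b): print(tri(t,p,s,q))
E
python3 -m jog '[[[0,-1,0],0,1],[[0,-2.5,0],0,1],[[0,-4,0],0,1],[[0,-8,0],0,1],[[0,-13,0],0,1],[[0,-18,0],0,1],[[0,-18,0],0,1],[[0,-18,0],0,1]]'; python3 - <<'E'
from h import *
t=grab_frame("top");s=grab_frame("side");crop(s,220,150,400,285,"s18.png");crop(t,380,140,520,320,"t18.png")
E
```

```text
[(np.float64(425.88953488372096), np.float64(214.01162790697674)), (np.float64(455.75), np.float64(212.2439024390244))] [(np.float64(284.48571428571427), np.float64(204.8)), (np.float64(284.97520661157023), np.float64(218.98347107438016))]
(array([ 0.62440427, -0.21050249,  0.04422136]), np.float64(0.0026696504053784547))
(array([ 0.62810151, -0.28071312,  0.04425255]), np.float64(0.002185908661036469))
clock: 20.23
tcp_pos: [0.4345, -0.2542, 0.3781]
orientation: [-1.57, -0.044, 0.043]
contact_force: [0.4, 0.9, -1.1]
grip_width: 0.0001
s18.png scale 4.444444444444445
t18.png scale 3.3333333333333335
```

View pics/s18.png

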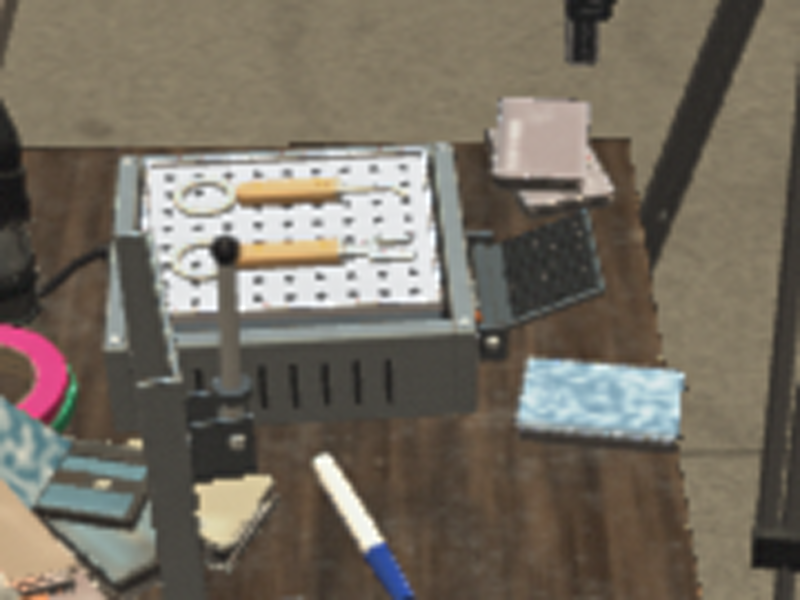

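```bash
python3 plan.py 11.2 .6575 .088 .53 .6575 .088 .4774
```

```text
clock 20.32 tcp [ 0.4343 -0.2541  0.377 ] yaw 3.17 grip -0.0003 F [ 0.5  0.4 -0.2] tilt [-0.002  0.001 -1.   ]
j [-0.03  0.24  0.52  2.02 -0.15  0.92  2.19] twist -0.14
[0.6575, 0.088, 0.53] -> [ 24.15 -15.32  32.93]
[0.6575, 0.088, 0.4774] -> [ 24.16 -10.06  32.93]
```

View pics/t18.png

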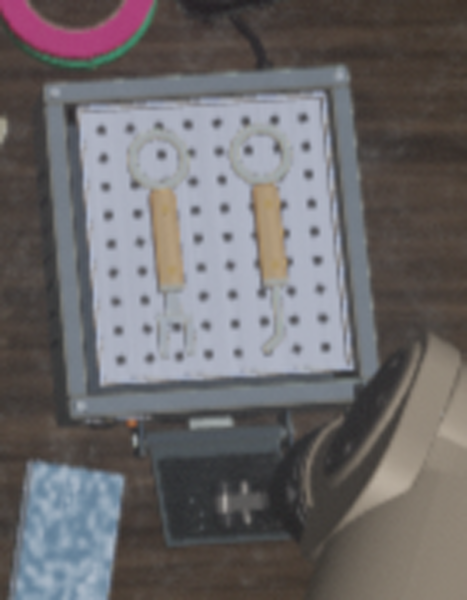

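```bash
python3 -m jog '[[[1,-4,2],0,1],[[3,-8,4],-0.03,1],[[5.5,-12,8],-0.05,1],[[8.5,-15.3,12],-0.07,1],[[11.5,-15.3,16.4],-0.09,1],[[15,-15.3,20.8],-0.11,1],[[18.5,-15.3,25.2],-0.13,1],[[21.5,-15.3,29.4],-0.14,1],[[24.1,-15.3,32.9],-0.14,1],[[24.1,-15.3,32.9],-0.14,1]]'; python3 plan.py 11.2 .6575 .088 .53 .6575 .088 .4774
python3 - <<'E'
from h import *
t=grab_frame("top");s=grab_frame("side");crop(s,200,130,340,270,"s19.png");crop(t,240,120,380,250,"t19.png")
E
```

```text
clock: 21.58
tcp_pos: [0.6583, 0.0921, 0.5277]
orientation: [-1.564, -0.155, 0.162]
contact_force: [0.4, -1.3, 0.2]
grip_width: 0.0003
clock 21.57 tcp [0.6583 0.0921 0.5277] yaw 11.54 grip 0.0003 F [ 0.4 -1.3  0.2] tilt [-0.004  0.    -1.   ]
j [-0.46  0.39  0.32  1.44 -0.12  1.34  1.64] twist 0.006
[0.6575, 0.088, 0.53] -> [-0.16 -0.23 -0.38]
[0.6575, 0.088, 0.4774] -> [-0.14  5.03 -0.39]
s19.png scale 4.285714285714286
t19.png scale 4.615384615384615
```

View pics/s19.png

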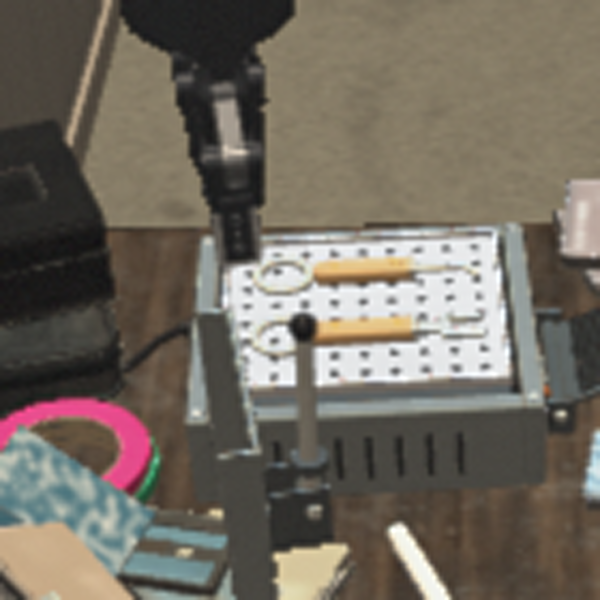

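View pics/t19.png

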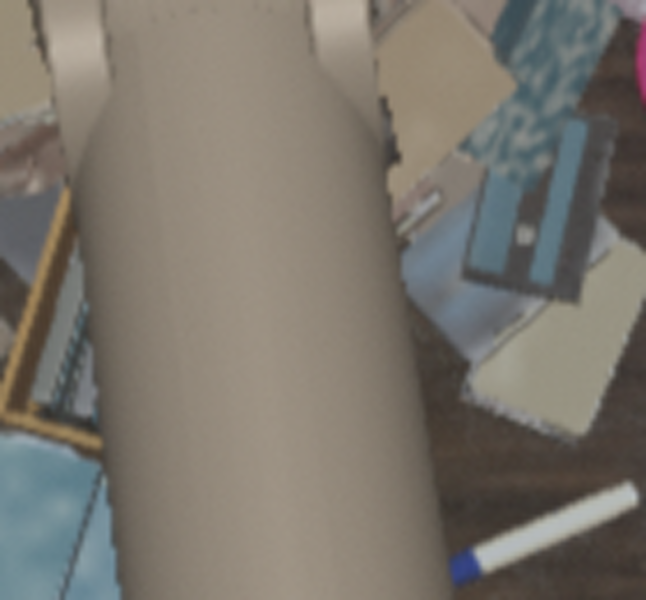

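```bash
python3 -m jog '[[[-0.1,1.5,-0.4],0,1],[[-0.1,3,-0.4],0,1],[[-0.1,4.2,-0.4],0,1],[[-0.1,5,-0.4],0,1],[[-0.1,5,-0.4],0,1]]'; python3 plan.py 11.2 .6575 .088 .4774
python3 - <<'E'
from h import *
t=grab_frame("top");s=grab_frame("side");crop(s,200,130,340,270,"s20.png");o=get_obs();print(proj(s,o["tcp_pos"]-[0,0,.1734]),proj(s,(.632,.083,.31)))
E
```

```text
clock: 22.3
tcp_pos: [0.6569, 0.0833, 0.4802]
orientation: [-1.565, -0.152, 0.154]
contact_force: [0.5, 0.8, 0.9]
grip_width: -0.0001
clock 22.3 tcp [0.6569 0.0833 0.4802] yaw 11.19 grip -0.0001 F [0.5 0.8 0.9] tilt [-0.001 -0.    -1.   ]
j [-0.45  0.41  0.32  1.51 -0.13  1.24  1.66] twist -0.0
[0.6575, 0.088, 0.4774] -> [0.16 0.28 0.45]
s20.png scale 4.285714285714286
(np.float64(257.2586438291214), np.float64(206.8806864907126)) (np.float64(269.1549306241483), np.float64(205.82700245479626))
```

View pics/s20.png

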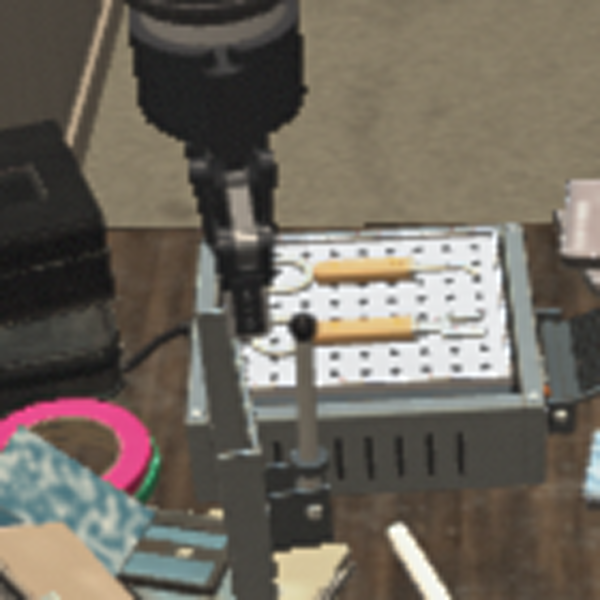

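```bash
python3 -m jog '[[[-0.3,0,0.4],0,1],[[-1.5,0,0.4],0,1],[[-2.75,0.2,0.4],0,1],[[-3.75,0.4,0.4],0,1],[[-4.75,0.75,0.4],0,1],[[-5.75,1.2,0.4],0,1],[[-6.75,1.8,0.4],0,1],[[-7.4,2.3,0.4],0,1],[[-7.8,2.6,0.4],0,1],[[-7.8,2.6,0.4],0,1]]'; python3 plan.py 11.2 .6575 .088 .4774
python3 - <<'E'
from h import *
t=grab_frame("top");s=grab_frame("side");crop(s,200,130,340,270,"s21.png");crop(t,240,120,380,250,"t21.png")
E
```

```text
clock: 23.65
tcp_pos: [0.5796, 0.0719, 0.4547]
orientation: [-1.565, -0.153, 0.154]
contact_force: [-0.7, -0.2, -0.5]
grip_width: -0.0001
clock 23.65 tcp [0.5796 0.0719 0.4547] yaw 11.18 grip -0.0001 F [-0.7 -0.2 -0.5] tilt [-0. -0. -1.]
j [-0.48  0.29  0.31  1.74 -0.1   1.13  1.63] twist -0.0
[0.6575, 0.088, 0.4774] -> [ 7.96 -2.27  0.06]
s21.png scale 4.285714285714286
t21.png scale 4.615384615384615
```

View pics/s21.png

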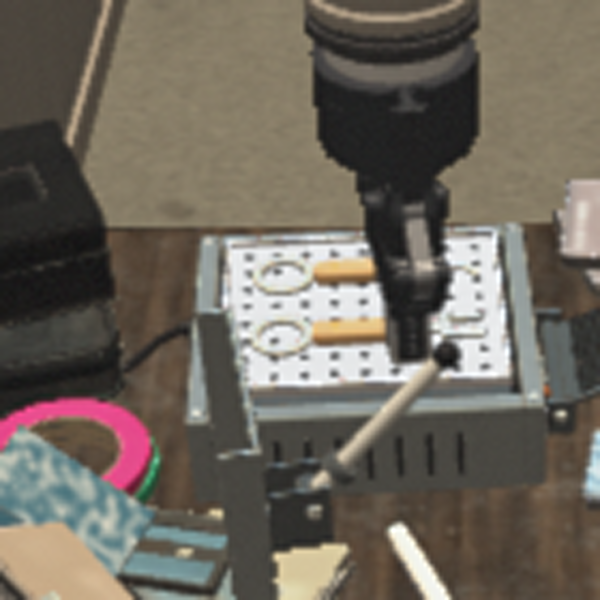

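```bash
python3 -m jog '[[[-0.3,0.2,0],0,1],[[-0.6,0.4,0],0,1],[[-0.9,0.6,0],0,1],[[-0.9,0.6,0],0,1]]'; python3 -m jog '[[[-0.2,0.15,0],0,1],[[-0.2,0.15,0],0,1]]'; python3 -m jog '[[[-0.2,0.15,0],0,1],[[-0.2,0.15,0],0,1]]'
```

```text
clock: 24.25
tcp_pos: [0.5723, 0.0705, 0.4508]
orientation: [-1.565, -0.159, 0.148]
contact_force: [6.4, 0.5, 4.3]
grip_width: 0.0004
clock: 24.5
tcp_pos: [0.5713, 0.0704, 0.4505]
orientation: [-1.564, -0.162, 0.144]
contact_force: [9.6, 1.6, 6.6]
grip_width: -0.0002
clock: 24.75
tcp_pos: [0.5704, 0.0702, 0.4502]
orientation: [-1.563, -0.166, 0.141]
contact_force: [12.4, 2.6, 8.6]
grip_width: -0.0002
```

```bash
python3 -m jog '[[[0.8,-0.5,0],0,1],[[1,-4,0],0,1],[[1,-6,-3],0,1],[[1,-6,-9],0,1],[[1,-6,-15],0,0.2],[[1,-6,-20],0.05,0],[[1,-6,-25],0.1,0],[[1,-6,-28],0.14,0],[[1,-6,-28],0.14,0]]'; python3 plan.py 3.1 .628 -.2794 .32
python3 - <<'E'
from h import *
t=grab_frame("top");s=grab_frame("side");crop(s,200,160,340,270,"s22.png");crop(t,250,140,350,240,"t22.png")
E
```

```text
clock: 25.88
tcp_pos: [0.6303, -0.2064, 0.5051]
orientation: [-1.572, -0.037, 0.041]
contact_force: [-0.2, -0.5, 0.4]
grip_width: 0.0428
clock 25.88 tcp [ 0.6303 -0.2064  0.5051] yaw 2.87 grip 0.0428 F [-0.2 -0.5  0.4] tilt [-0.003 -0.001 -1.   ]
j [-0.1   0.41  0.47  1.48 -0.19  1.29  2.  ] twist -0.004
[0.628, -0.2794, 0.32] -> [-0.54 18.52 -7.26]
s22.png scale 5.454545454545454
t22.png scale 6.0
```

View pics/s22.png

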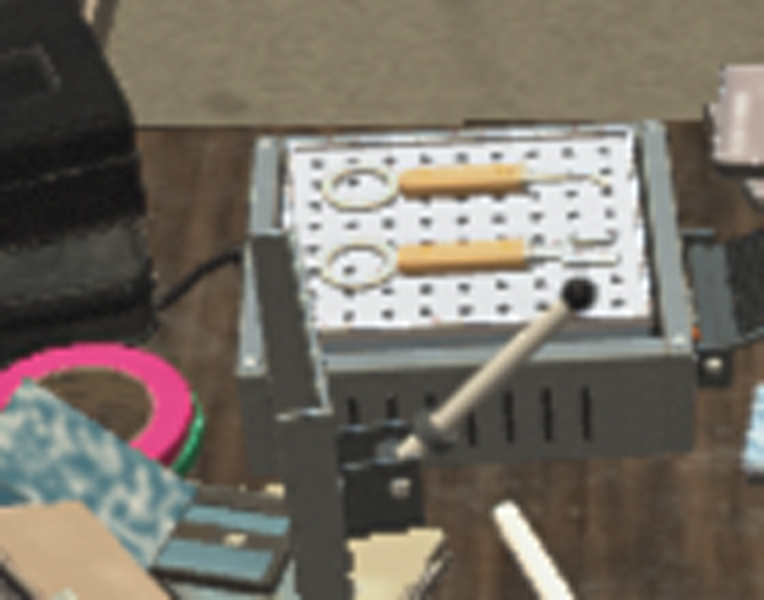

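View pics/t22.png

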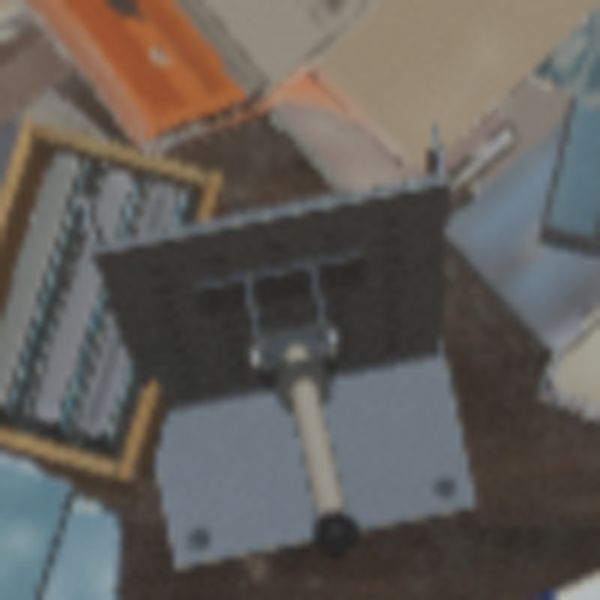

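```bash
python3 - <<'E'
from h import *
np.set_printoptions(precision=4,suppress=True)
t=grab_frame("top");s=grab_frame("side")
k,e=tri(t,(306,228.7),s,(306,213.9));print("knob",k,e)
# collar centre
c,e2=tri(t,(302/6+250,383/6+140),s,(435/5.4545+200,427/5.4545+160));print("collar",c,e2)
a=(k-c);print(np.linalg.norm(a),a/np.linalg.norm(a), "yaw",np.degrees(np.arctan2(-a[1],-a[0])),"elev",np.degrees(np.arcsin(a[2]/np.linalg.norm(a))))
def cen(f,x0,y0,x1,y1):
    m=cv2.inRange(cv2.cvtColor(f["image"],cv2.COLOR_BGR2HSV),(8,70,110),(28,255,255));mm=np.zeros_like(m);mm[y0:y1,x0:x1]=m[y0:y1,x0:x1]
    n,l,st,c=cv2.connectedComponentsWithStats(mm);return [tuple(c[i]) for i in range(1,n) if st[i,4]>40]
a=cen(t,400,165,490,265);b=cen(s,255,180,330,240);print(a,b)
a.sort();b.sort(key=lambda p:-p[1])
for p,q in zip(a,b): print(tri(t,p,s,q), onz(t,*p,.095))
E
```

```text
knob [0.5563 0.0671 0.2749] 0.0020208980025149905
collar [0.617  0.0791 0.2168] 0.003031940848936133
0.08488965205206968 [-0.7149 -0.1425  0.6846] yaw 11.275384768597295 elev 43.20117723636956
[(np.float64(429.4512820512821), np.float64(210.2923076923077))] [(np.float64(283.8207547169811), np.float64(192.6320754716981)), (np.float64(284.25409836065575), np.float64(206.65573770491804))]
(array([ 0.6244, -0.2106,  0.0894]), np.float64(0.003288893452174695)) [ 0.625  -0.2097  0.095 ]
```

```bash
python3 - <<'E'
from h import *
t=grab_frame("top")
m=cv2.inRange(cv2.cvtColor(t["image"],cv2.COLOR_BGR2HSV),(8,70,110),(28,255,255))
mm=np.zeros_like(m);mm[170:262,400:490]=m[170:262,400:490]
n,l,st,c=cv2.connectedComponentsWithStats(mm)
for i in range(1,n):
    if st[i,4]>30:
        vs,us=np.nonzero(l==i);P=np.array([onz(t,u,v,.095)[:2] for u,v in zip(us,vs)]);cc=P.mean(0);w,V=np.linalg.eigh(np.cov(P.T));d=V[:,1]*np.sign(V[0,1]);print(cc,np.degrees(np.arctan2(d[1],d[0])),np.ptp((P-cc)@d))
E
python3 plan.py 3.1 .6145 -.2105 .30 .6145 -.2105 .2595
```

```text
[ 0.62493472 -0.2096939 ] 3.9310246671268194 0.06225785319083501
clock 26.12 tcp [ 0.6313 -0.2016  0.5058] yaw 3.31 grip 0.0424 F [-0.8  0.6  0.1] tilt [-0.001  0.001 -1.   ]
j [-0.11  0.41  0.46  1.48 -0.19  1.29  2.  ] twist 0.004
[0.6145, -0.2105, 0.3] -> [-1.71 20.58 -0.81]
[0.6145, -0.2105, 0.2595] -> [-1.71 24.63 -0.82]
```

```bash
python3 -m jog '[[[-0.6,4,-0.3],0,0],[[-1.2,9,-0.6],0,0],[[-1.7,14,-0.8],0,0],[[-1.7,18,-0.8],0,0],[[-1.7,21,-0.8],0,0],[[-1.7,23,-0.8],0,0],[[-1.7,24.2,-0.8],0,0],[[-1.7,24.5,-0.8],0,0],[[-1.7,24.5,-0.8],0,0]]'; python3 plan.py 3.1 .6145 -.2105 .2595
python3 - <<'E'
from h import *
t=grab_frame("top");s=grab_frame("side");crop(s,200,160,340,270,"s23.png");crop(t,380,140,500,260,"t23.png")
E
```

```text
clock: 27.25
tcp_pos: [0.6149, -0.2124, 0.2618]
orientation: [-1.571, -0.044, 0.042]
contact_force: [-0.2, -0.3, 0.4]
grip_width: 0.043
clock 27.25 tcp [ 0.6149 -0.2124  0.2618] yaw 3.16 grip 0.043 F [-0.2 -0.3  0.4] tilt [ 0.001 -0.    -1.   ]
j [-0.03  0.62  0.38  1.75 -0.3   0.83  2.11] twist 0.001
[0.6145, -0.2105, 0.2595] -> [-0.03  0.23  0.19]
s23.png scale 5.454545454545454
t23.png scale 5.0
```

View pics/s23.png

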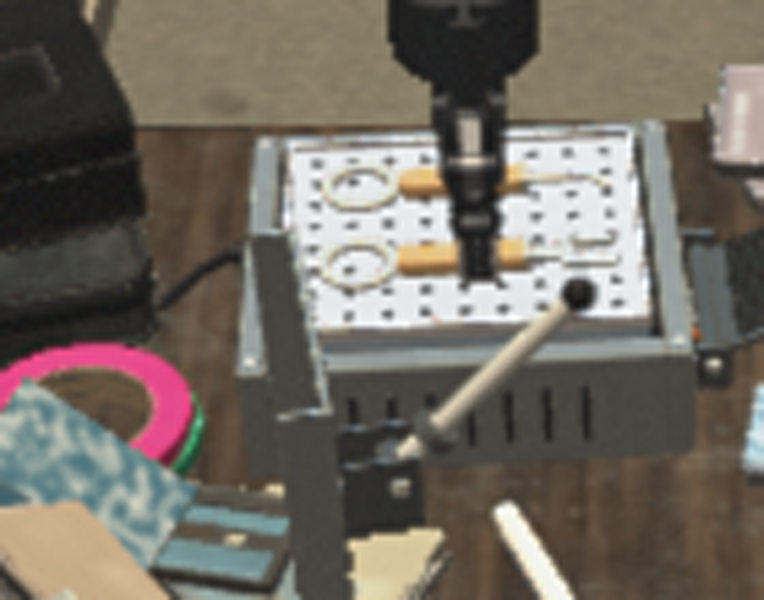

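View pics/t23.png

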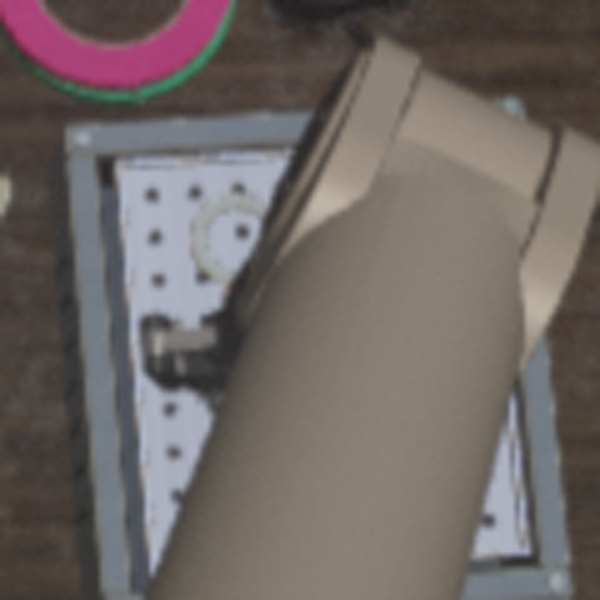

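```bash
python3 -m jog '[[[0,0.15,0.15],0,0],[[0,0.15,0.15],0,0.5],[[0,0.15,0.15],0,1],[[0,0.15,0.15],0,1],[[0,0.15,0.15],0,1],[[0,0.15,0.15],0,1]]' 80;  python3 -m jog '[[[0,-2,0],0,1],[[0,-6,0],0,1],[[0,-11,0],0,1],[[0,-16,0],0,1],[[0,-21.5,0],0,1],[[0,-21.5,0],0,1]]'; python3 plan.py 11.2 .4883 .0538 .475
python3 - <<'E'
from h import *
t=grab_frame("top");s=grab_frame("side");crop(s,200,120,340,270,"s24.png");crop(t,380,140,500,260,"t24.png")
E
```

```text
clock: 28.1
tcp_pos: [0.6145, -0.2107, 0.26]
orientation: [-1.57, -0.044, 0.043]
contact_force: [-1.9, 1.7, 4.9]
grip_width: 0.0154
clock: 28.85
tcp_pos: [0.6149, -0.212, 0.4809]
orientation: [-1.573, -0.051, 0.035]
contact_force: [0.2, 0.3, -1.6]
grip_width: 0.0155
clock 28.85 tcp [ 0.6149 -0.212   0.4809] yaw 3.11 grip 0.0155 F [ 0.2  0.3 -1.6] tilt [ 0.01  -0.003 -1.   ]
j [-0.1   0.4   0.47  1.55 -0.19  1.22  2.02] twist -0.141
[0.4883, 0.0538, 0.475] -> [-11.2    0.4   27.23]
s24.png scale 4.0
t24.png scale 5.0
```

View pics/s24.png

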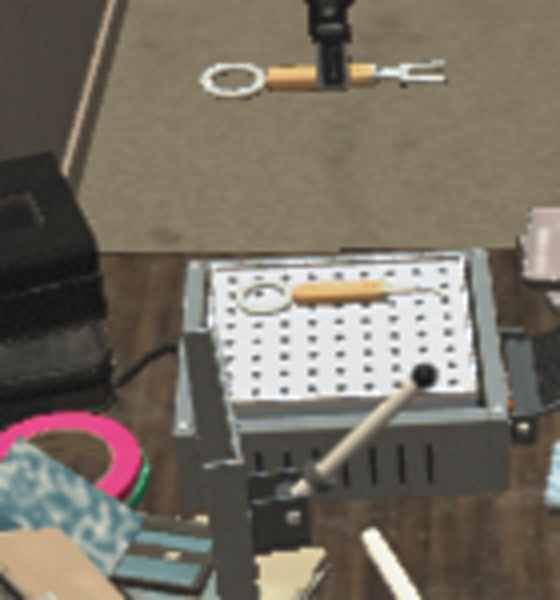

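```bash
python3 -m jog '[[[-1.5,-0.3,3],-0.01,1],[[-3,-0.5,6.5],-0.03,1],[[-4.5,-0.5,10.5],-0.05,1],[[-6,-0.5,14.5],-0.07,1],[[-7.5,-0.5,18],-0.09,1],[[-9,-0.5,21.5],-0.11,1],[[-10.2,-0.5,24.5],-0.13,1],[[-11,-0.5,26.5],-0.141,1],[[-11.2,-0.5,27.2],-0.141,1],[[-11.2,-0.5,27.2],-0.141,1]]'; python3 plan.py 11.2 .4883 .0538 .475
python3 - <<'E'
from h import *
t=grab_frame("top");s=grab_frame("side");crop(s,240,150,380,270,"s25.png");crop(t,250,140,370,260,"t25.png")
E
```

```text
clock: 30.2
tcp_pos: [0.4876, 0.0545, 0.4788]
orientation: [-1.566, -0.153, 0.155]
contact_force: [-0.6, -0.6, -0.3]
grip_width: 0.015
clock 30.2 tcp [0.4876 0.0545 0.4788] yaw 11.25 grip 0.015 F [-0.6 -0.6 -0.3] tilt [-0.001 -0.001 -1.   ]
j [-0.52  0.09  0.3   1.91 -0.03  1.15  1.56] twist 0.001
[0.4883, 0.0538, 0.475] -> [ 0.06  0.38 -0.09]
s25.png scale 5.0
t25.png scale 5.0
```

View pics/s25.png

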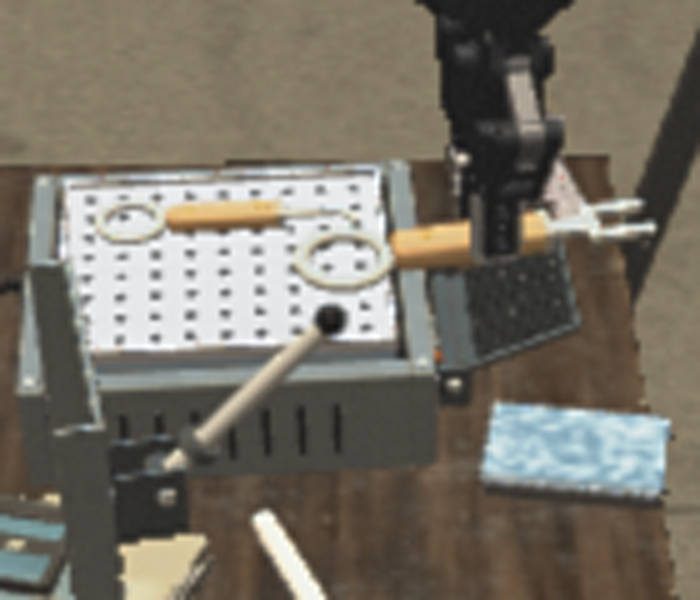

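View pics/t25.png

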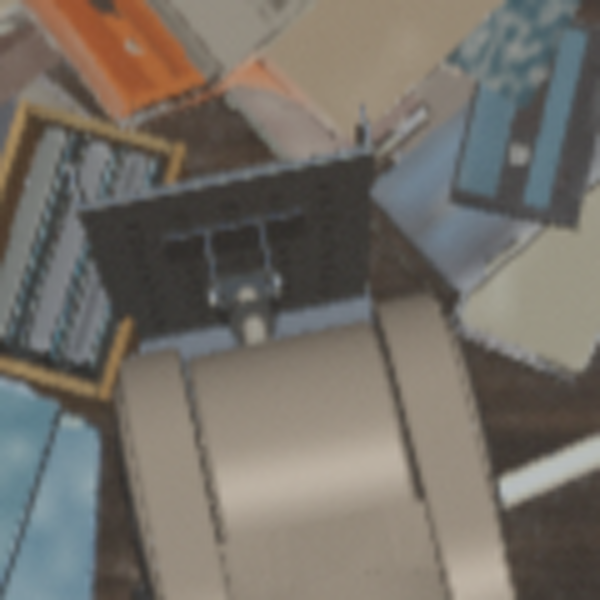

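```bash
python3 - <<'E'
from h import *
np.set_printoptions(precision=4,suppress=True)
s=grab_frame("side");o=get_obs();z=o["tcp_pos"][2]
hsv=cv2.cvtColor(s["image"],cv2.COLOR_BGR2HSV)
e=onz(s,309,202.2,z-.171);print("eye",e,"tcp",o["tcp_pos"])
k=onz(s,306.2,213.6,.276);print("knob on plane",k)
M=R.from_rotvec(o["orientation"]).as_matrix();print("eye in tool", M.T@(e-o["tcp_pos"])); print("knob in tool",M.T@(k-o["tcp_pos"]))
E
```

```text
eye [0.5481 0.07   0.3082] tcp [0.4879 0.0536 0.4792]
knob on plane [0.5549 0.0677 0.276 ]
eye in tool [0.0623 0.171  0.0045]
knob in tool [0.0685 0.2032 0.001 ]
```

```bash
python3 - <<'E'
from h import *
s=grab_frame("side");crop(s,290,185,350,230,"s26.png")
E
```

```text
s26.png scale 13.333333333333334
```

View pics/s26.png

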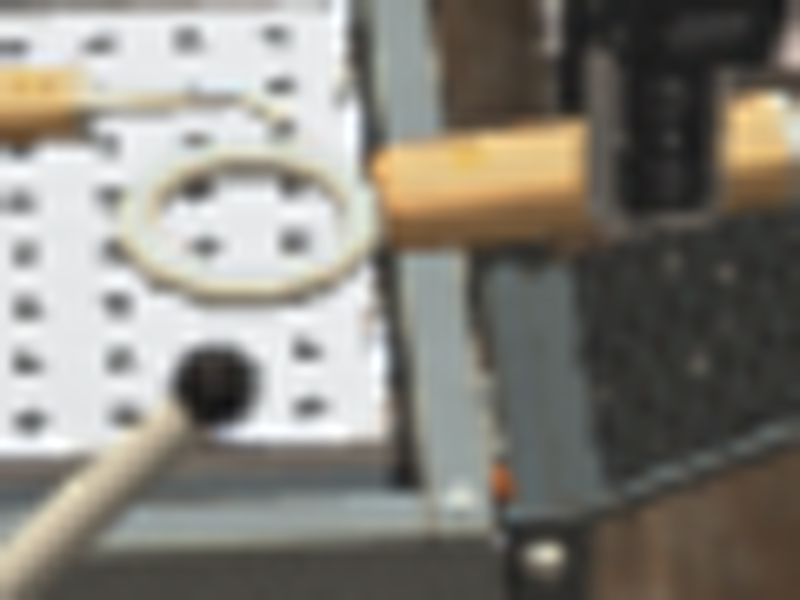

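```bash
python3 -m jog '[[[0.6,0,-0.25],0,1],[[0.6,1,-0.25],0,1],[[0.6,1.8,-0.25],0,1],[[0.6,2.4,-0.25],0,1],[[0.6,2.4,-0.25],0,1]]'; python3 - <<'E'
from h import *
o=get_obs();print(o["tcp_pos"])
s=grab_frame("side");crop(s,290,185,350,230,"s27.png")
E
```

```text
clock: 31.02
tcp_pos: [0.4938, 0.0534, 0.4548]
orientation: [-1.566, -0.153, 0.155]
contact_force: [0.4, 0.1, -0.8]
grip_width: 0.0155
[0.49377578 0.05342994 0.45480332]
s27.png scale 13.333333333333334
```

View pics/s27.png

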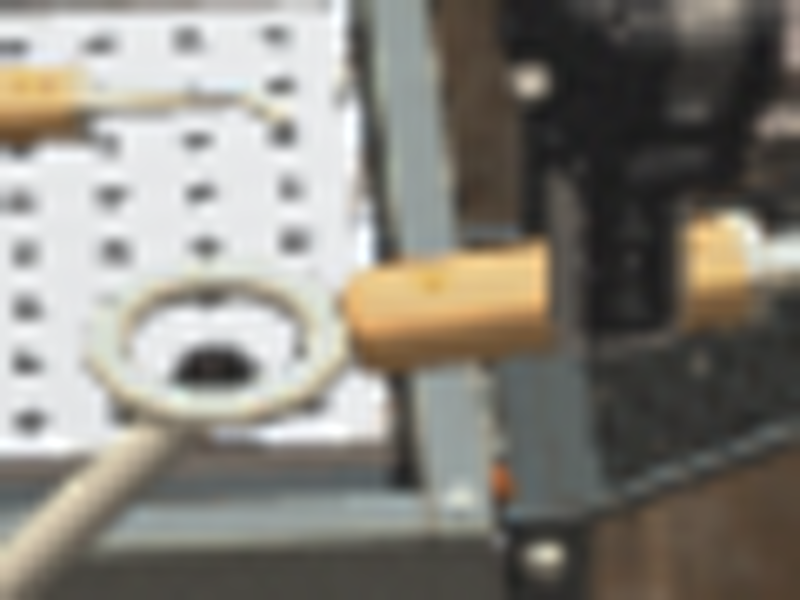

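```bash
python3 -m jog '[[[0.1,0.8,0],0,1],[[0.4,1.3,0],0,1],[[0.65,1.6,0],0,1],[[1.1,1.9,0],0,1],[[1.55,2.3,0],0,1],[[1.55,2.3,0],0,1]]'; python3 - <<'E'
from h import *
o=get_obs();print(o["tcp_pos"])
s=grab_frame("side");crop(s,280,185,340,230,"s28.png")
E
```

```text
clock: 31.82
tcp_pos: [0.5095, 0.0565, 0.4321]
orientation: [-1.566, -0.154, 0.154]
contact_force: [-0.3, 0.1, -1.1]
grip_width: 0.0152
[0.50947661 0.05653254 0.43211206]
s28.png scale 13.333333333333334
```

View pics/s28.png

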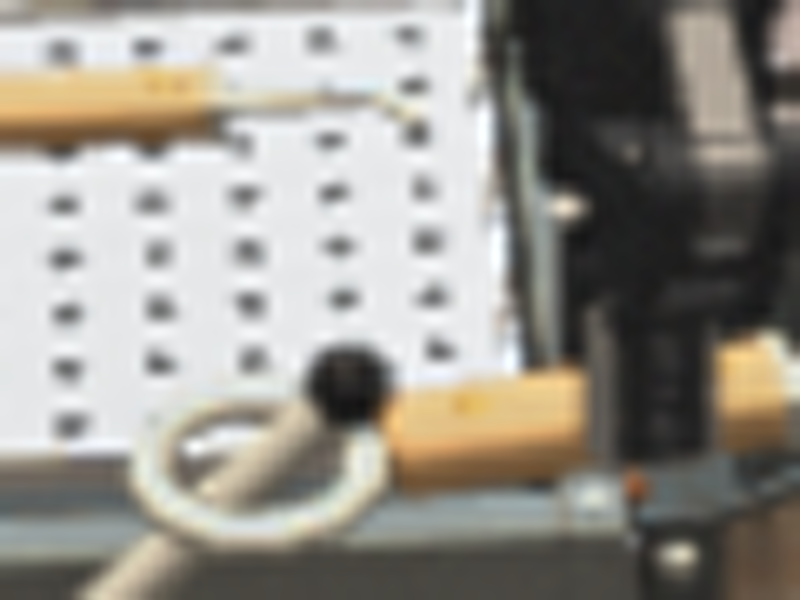

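```bash
python3 -m jog '[[[0.55,0.5,0],0,1],[[1.3,1.25,0],0,1],[[2.05,2,0],0,1],[[2.05,2,0],0,1],[[2.05,2,0],0,1]]'; python3 - <<'E'
from h import *
o=get_obs();print(o["tcp_pos"],o["contact_force"])
s=grab_frame("side");crop(s,250,170,350,260,"s29.png")
E
```

```text
clock: 32.5
tcp_pos: [0.5293, 0.0604, 0.4124]
orientation: [-1.565, -0.154, 0.154]
contact_force: [0.4, -0.5, -0.6]
grip_width: 0.0152
[0.52933456 0.06037404 0.41237645] [ 0.44638277 -0.53051473 -0.56755495]
s29.png scale 6.666666666666667
```

View pics/s29.png

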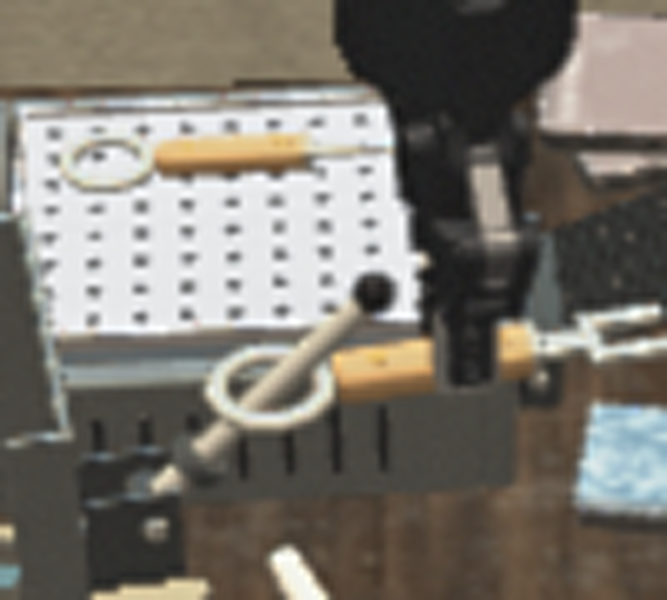

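```bash
python3 -m jog '[[[0,0,0],0,0.5],[[0,0,0],0,0],[[0,0,0],0,-0.2],[[0,0,0],0,-0.2],[[0,0,0],0,-0.2],[[0,0,0],0,-0.2],[[0,0,0],0,-0.2]]'; python3 - <<'E'
from h import *
o=get_obs();print(o["tcp_pos"],o["contact_force"])
s=grab_frame("side");crop(s,220,150,360,290,"s30.png")
E
```

```text
clock: 33.42
tcp_pos: [0.5293, 0.0604, 0.4125]
orientation: [-1.565, -0.154, 0.154]
contact_force: [-0.7, -0.8, -0.4]
grip_width: 0.0516
[0.52933161 0.06039448 0.41247949] [-0.65176839 -0.75353826 -0.38843571]
s30.png scale 4.285714285714286
```

View pics/s30.png

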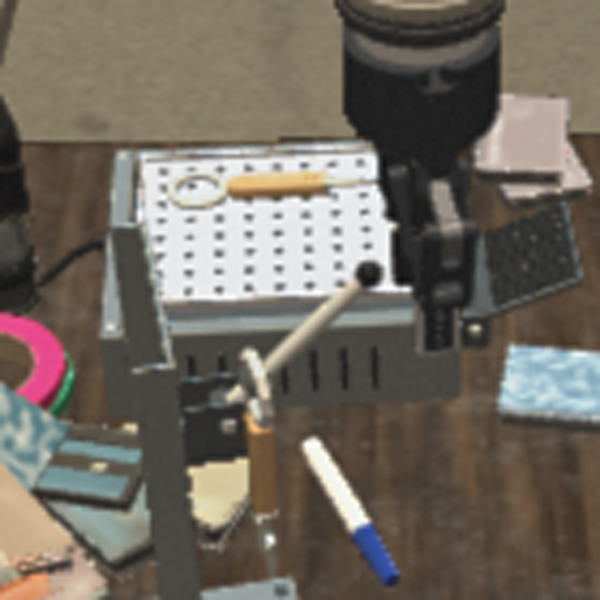

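```bash
python3 -m jog '[[[-1.5,-1,0],0,0],[[-4,-3,0],0,0],[[-4,-6,-3],0,0],[[-3,-6,-8],0.03,0],[[-1,-6,-14],0.06,0],[[1,-6,-20],0.09,0],[[3,-6,-25],0.12,0],[[5,-6,-30],0.14,0],[[5,-6,-30],0.14,0]]'; python3 plan.py 3.4 .618 -.281 .30 .618 -.281 .2605;python3 - <<'E'
from h import *
t=grab_frame("top");s=grab_frame("side");crop(s,220,150,360,290,"s31.png")
m=cv2.inRange(cv2.cvtColor(t["image"],cv2.COLOR_BGR2HSV),(8,70,110),(28,255,255))
mm=np.zeros_like(m);mm[170:262,400:490]=m[170:262,400:490]
n,l,st,c=cv2.connectedComponentsWithStats(mm)
for i in range(1,n):
    if st[i,4]>30:
        vs,us=np.nonzero(l==i);P=np.array([onz(t,u,v,.095)[:2] for u,v in zip(us,vs)]);cc=P.mean(0);w,V=np.linalg.eigh(np.cov(P.T));d=V[:,1]*np.sign(V[0,1]);print(cc,np.degrees(np.arctan2(d[1],d[0])),np.ptp((P-cc)@d))
E
```

```text
clock: 34.6
tcp_pos: [0.6365, -0.2282, 0.4724]
orientation: [-1.573, -0.039, 0.04]
contact_force: [-0.5, 1.3, -0.6]
grip_width: 0.0426
clock 34.6 tcp [ 0.6365 -0.2282  0.4724] yaw 2.88 grip 0.0426 F [-0.5  1.3 -0.6] tilt [-0.001 -0.003 -1.   ]
j [-0.09  0.46  0.5   1.5  -0.22  1.24  2.06] twist -0.009
[0.618, -0.281, 0.3] -> [-2.09 17.26 -5.14]
[0.618, -0.281, 0.2605] -> [-2.09 21.21 -5.13]
s31.png scale 4.285714285714286
```

View pics/s31.png

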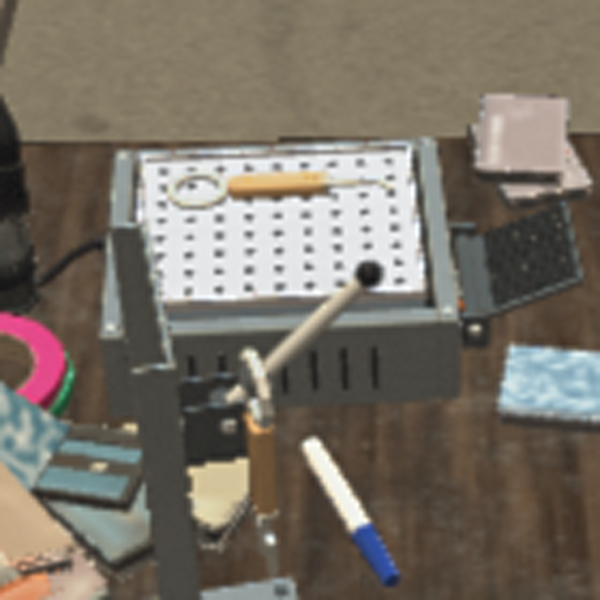

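```bash
python3 -m jog '[[[-0.7,4,-1.7],0,0],[[-1.4,8.5,-3.4],0,0],[[-2.1,12,-5.1],0,0],[[-2.1,15,-5.1],0,0],[[-2.1,18,-5.1],0,0],[[-2.1,20,-5.1],0,0],[[-2.1,20.5,-5.1],0,0],[[-2.1,20.5,-5.1],0,0]]'; python3 plan.py 3.4 .618 -.281 .2605
python3 - <<'E'
from h import *
t=grab_frame("top");s=grab_frame("side");crop(s,230,150,350,240,"s32.png")
E
```

```text
clock: 35.7
tcp_pos: [0.619, -0.2759, 0.2683]
orientation: [-1.57, -0.045, 0.044]
contact_force: [-0.4, 0.7, -0.0]
grip_width: 0.0428
clock 35.7 tcp [ 0.619  -0.2759  0.2683] yaw 3.25 grip 0.0428 F [-0.4  0.7 -0. ] tilt [ 0.001 -0.    -1.   ]
j [ 0.04  0.66  0.42  1.68 -0.33  0.88  2.22] twist -0.003
[0.618, -0.281, 0.2605] -> [-0.13  0.78 -0.5 ]
s32.png scale 6.666666666666667
```

View pics/s32.png

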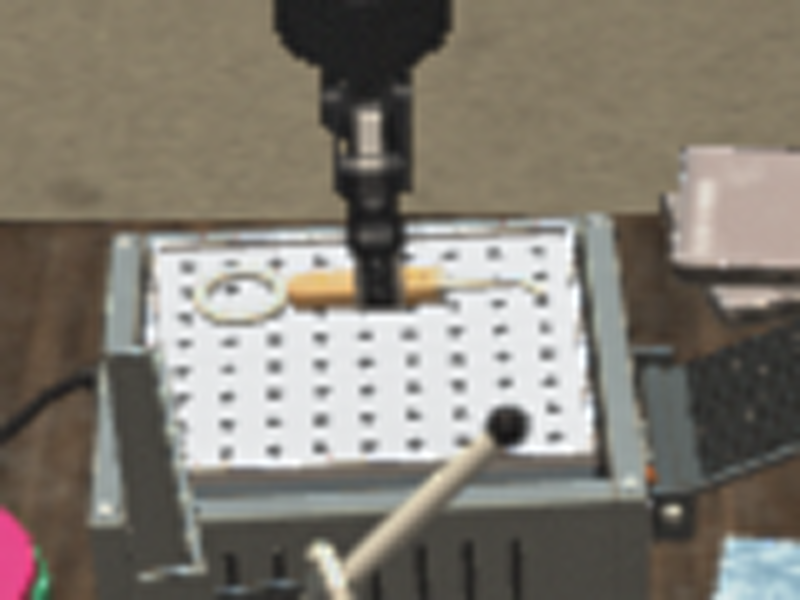

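```bash
python3 -m jog '[[[-0.1,0.4,-0.5],0,0],[[-0.1,0.8,-0.5],0,0],[[-0.1,0.8,-0.5],0,0.5],[[-0.1,0.8,-0.5],0,1],[[-0.1,0.8,-0.5],0,1],[[-0.1,0.8,-0.5],0,1],[[-0.1,0.8,-0.5],0,1]]' 80;  python3 -m jog '[[[0,-2,0],0,1],[[0,-6,0],0,1],[[0,-11,0],0,1],[[0,-16,0],0,1],[[0,-21.5,0],0,1],[[0,-21.5,0],0,1]]'; python3 plan.py 11.2 .4883 .0538 .479
python3 - <<'E'
from h import *
t=grab_frame("top");s=grab_frame("side");crop(s,200,120,340,270,"s33.png")
E
```

```text
clock: 36.67
tcp_pos: [0.6181, -0.2812, 0.2596]
orientation: [-1.57, -0.044, 0.044]
contact_force: [-0.3, -0.1, 1.7]
grip_width: 0.0152
clock: 37.42
tcp_pos: [0.6183, -0.2824, 0.4816]
orientation: [-1.574, -0.052, 0.036]
contact_force: [-0.2, 0.0, -1.2]
grip_width: 0.0156
clock 37.42 tcp [ 0.6183 -0.2824  0.4816] yaw 3.19 grip 0.0156 F [-0.2  0.  -1.2] tilt [ 0.01  -0.004 -1.   ]
j [-0.01  0.46  0.51  1.48 -0.23  1.25  2.15] twist -0.14
[0.4883, 0.0538, 0.479] -> [-11.11  -0.    34.29]
s33.png scale 4.0
```

View pics/s33.png

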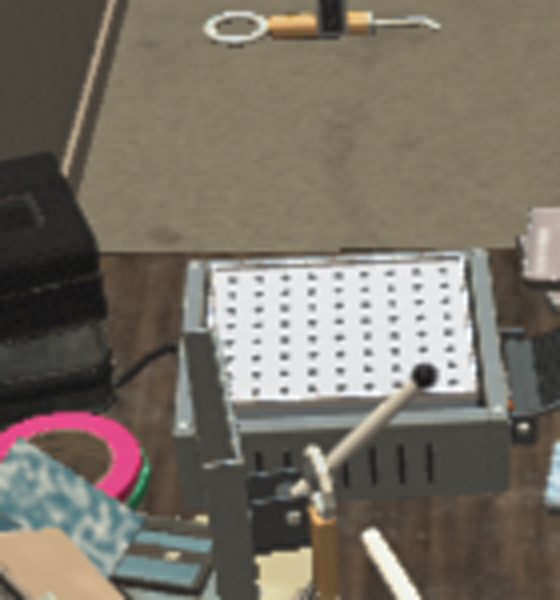

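```bash
python3 -m jog '[[[-1.3,0,3.9],-0.01,1],[[-2.6,0,8],-0.03,1],[[-3.9,0,12.1],-0.05,1],[[-5.2,0,16.2],-0.07,1],[[-6.5,0,20.3],-0.09,1],[[-7.8,0,24.2],-0.11,1],[[-9.1,0,28.1],-0.12,1],[[-10.4,0,32],-0.14,1],[[-11.1,0,34.2],-0.14,1],[[-11.1,0,34.2],-0.14,1]]'; python3 -m jog '[[[0,0,0],0,1],[[0,0,0],0,1]]'; python3 plan.py 11.2 .4883 .0538 .479
python3 - <<'E'
from h import *
t=grab_frame("top");s=grab_frame("side");crop(s,280,180,360,240,"s34.png")
E
```

```text
clock: 38.78
tcp_pos: [0.487, 0.0557, 0.4734]
orientation: [-1.565, -0.155, 0.159]
contact_force: [0.4, -0.4, -0.2]
grip_width: 0.0149
clock: 39.02
tcp_pos: [0.4882, 0.0528, 0.4742]
orientation: [-1.566, -0.152, 0.153]
contact_force: [-0.9, 0.5, -1.3]
grip_width: 0.0154
clock 39.02 tcp [0.4882 0.0528 0.4742] yaw 11.12 grip 0.0154 F [-0.9  0.5 -1.3] tilt [-0.001 -0.001 -1.   ]
j [-0.54  0.1   0.33  1.91 -0.04  1.14  1.57] twist -0.001
[0.4883, 0.0538, 0.479] -> [ 0.03 -0.48  0.1 ]
s34.png scale 10.0
```

View pics/s34.png

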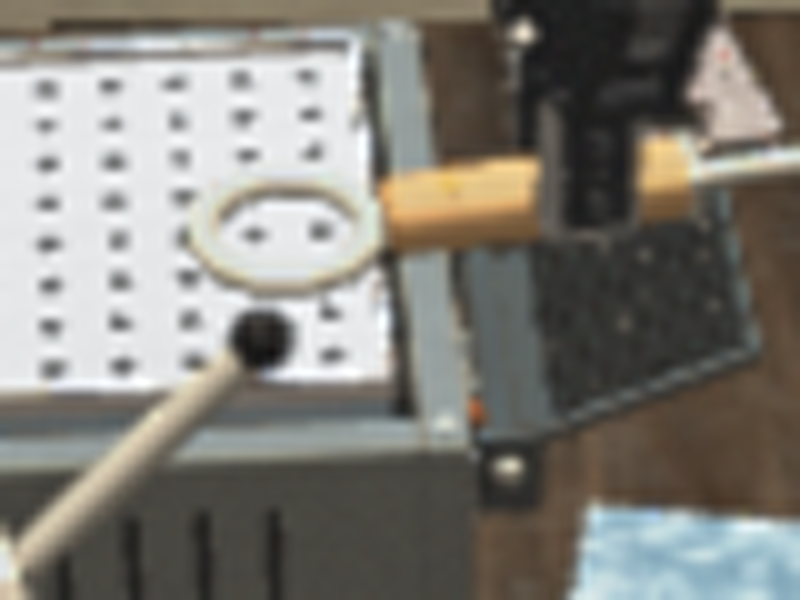

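```bash
python3 - <<'E'
from h import *
np.set_printoptions(precision=4,suppress=True)
s=grab_frame("side");o=get_obs();z=o["tcp_pos"][2]
e=onz(s,308.75,203.7,z-.171);k=onz(s,306.2,213.8,.276)
M=R.from_rotvec(o["orientation"]).as_matrix();print(M.T@(e-o["tcp_pos"]),M.T@(k-o["tcp_pos"]),M.T@(k-e)*100)
E
```

```text
[0.0625 0.171  0.0035] [0.0684 0.1984 0.002 ] [ 0.5934  2.7401 -0.1543]
```

```bash
python3 -m jog '[[[0.6,0,-0.15],0,1],[[0.6,0.7,-0.15],0,1],[[0.6,1.4,-0.15],0,1],[[0.6,1.9,-0.15],0,1],[[0.6,1.9,-0.15],0,1]]'; python3 - <<'E'
from h import *
o=get_obs();print(o["tcp_pos"])
s=grab_frame("side");crop(s,290,185,350,230,"s35.png")
E
```

```text
clock: 39.8
tcp_pos: [0.494, 0.0537, 0.4549]
orientation: [-1.566, -0.153, 0.155]
contact_force: [-0.3, 0.5, -0.7]
grip_width: 0.0157
[0.49395749 0.05372713 0.45489519]
s35.png scale 13.333333333333334
```

View pics/s35.png

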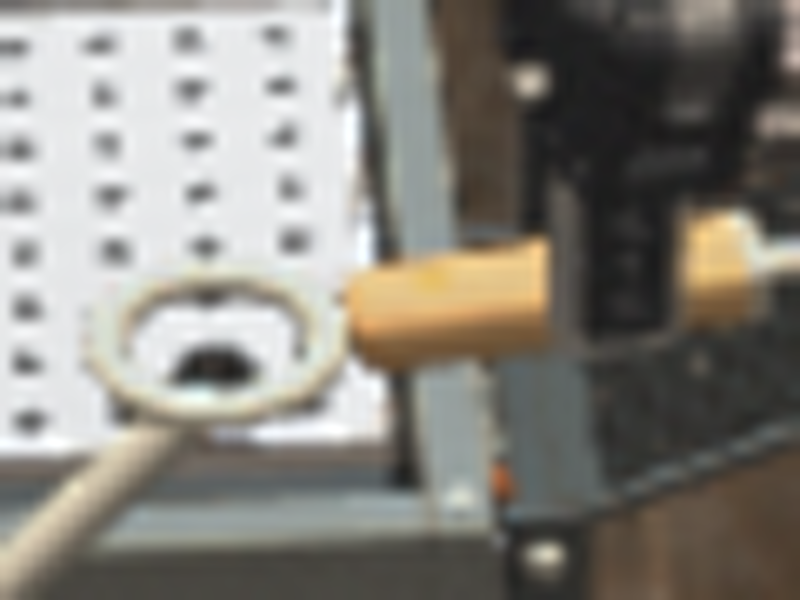

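Same picture as before: knob centred at (216,370) inside the ring. I continue along the rod.

```bash
python3 -m jog '[[[0.1,0.8,0],0,1],[[0.4,1.3,0],0,1],[[0.65,1.6,0],0,1],[[1.1,1.9,0],0,1],[[1.55,2.3,0],0,1],[[2.1,2.8,0],0,1],[[2.6,3.3,0],0,1],[[2.6,3.3,0],0,1]]'; python3 - <<'E'
from h import *
o=get_obs();print(o["tcp_pos"])
s=grab_frame("side");crop(s,250,170,350,260,"s36.png")
E
```

```text
clock: 40.85
tcp_pos: [0.5199, 0.0589, 0.4219]
orientation: [-1.566, -0.153, 0.155]
contact_force: [0.5, 0.2, -1.7]
grip_width: 0.0155
[0.51987972 0.05886994 0.42192346]
s36.png scale 6.666666666666667
```

View pics/s36.png

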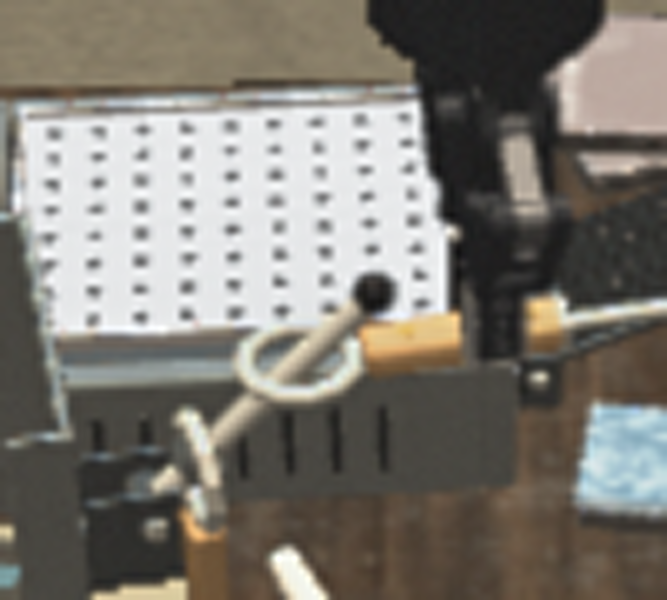

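```bash
python3 -m jog '[[[0,0,0],0,0.5],[[0,0,0],0,0],[[0,0,0],0,-0.2],[[0,0,0],0,-0.2],[[0,0,0],0,-0.2],[[0,0,0],0,-0.2],[[0,0,0],0,-0.2]]'; python3 - <<'E'
from h import *
o=get_obs();print(o["tcp_pos"],o["contact_force"])
s=grab_frame("side");crop(s,220,150,360,290,"s37.png")
E
```

```text
clock: 41.78
tcp_pos: [0.5197, 0.0588, 0.4225]
orientation: [-1.565, -0.154, 0.154]
contact_force: [0.2, -0.7, 0.3]
grip_width: 0.0516
[0.51967248 0.05876885 0.42249578] [ 0.22258213 -0.70720006  0.34287041]
s37.png scale 4.285714285714286
```

View pics/s37.png

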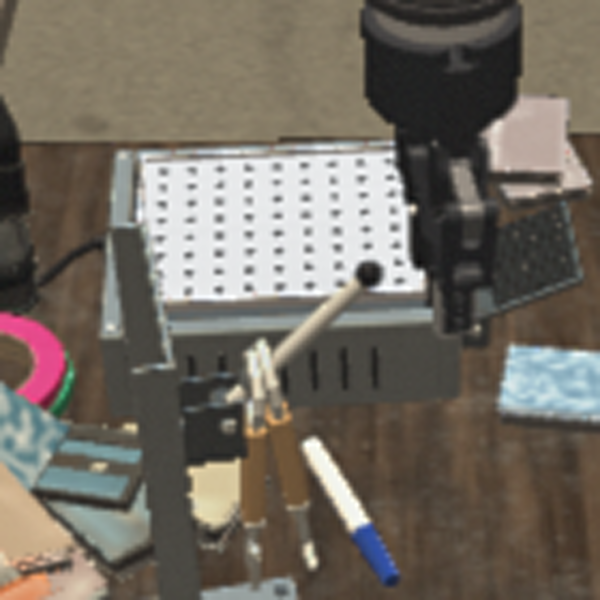

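Both hang on the rod. I back off clear and let them settle.

```bash
python3 -m jog '[[[-1.5,-1,0],0,-0.2],[[-4,-3,0],0,-0.2],[[-4,-6,-3],0,-0.2],[[-4,-6,-9],0,-0.2],[[-4,-6,-15],0,-0.2],[[-4,-6,-20],0,-0.2],[[-4,-6,-20],0,-0.2],[[-4,-6,-20],0,-0.2],[[-4,-6,-20],0,-0.2],[[-4,-6,-20],0,-0.2]]'; python3 -m jog '[[[0,0,0],0,-0.2],[[0,0,0],0,-0.2],[[0,0,0],0,-0.2],[[0,0,0],0,-0.2],[[0,0,0],0,-0.2],[[0,0,0],0,-0.2],[[0,0,0],0,-0.2],[[0,0,0],0,-0.2]]'; python3 - <<'E'
from h import *
t=grab_frame("top");s=grab_frame("side");crop(s,230,190,330,320,"s38.png");crop(t,240,150,500,330,"t38.png")
E
```

```text
clock: 43.08
tcp_pos: [0.5195, -0.144, 0.4825]
orientation: [-1.565, -0.156, 0.156]
contact_force: [0.9, 0.7, 0.6]
grip_width: 0.0511
clock: 44.08
tcp_pos: [0.5194, -0.1452, 0.4825]
orientation: [-1.565, -0.154, 0.154]
contact_force: [-0.1, -0.4, 1.1]
grip_width: 0.0512
s38.png scale 4.615384615384615
t38.png scale 3.076923076923077
```

View pics/s38.png

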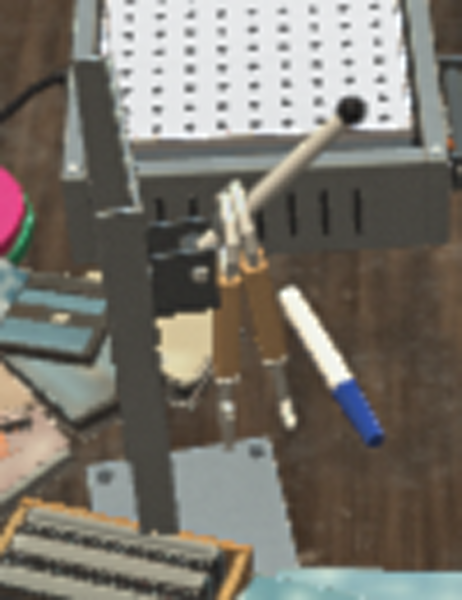

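View pics/t38.png

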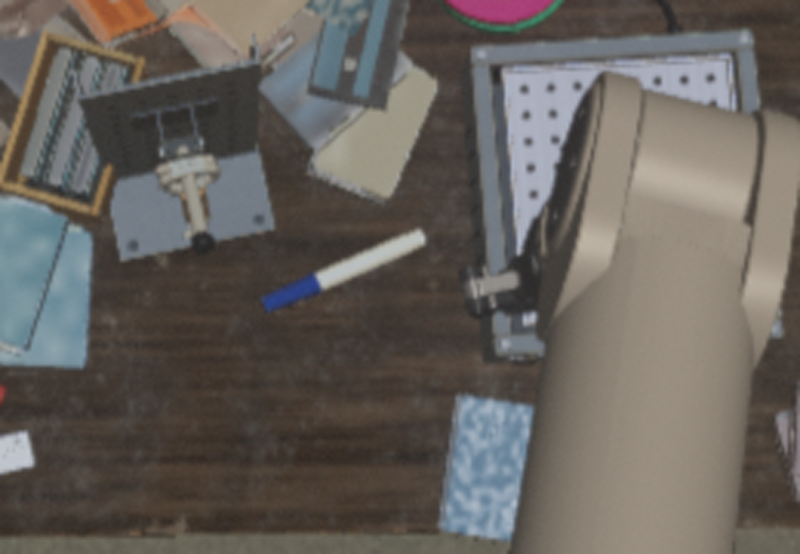

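```bash
python3 - <<'E'
from h import *
t=grab_frame("top");s=grab_frame("side");crop(s,260,215,310,265,"s39.png",12);crop(t,280,185,325,235,"t39.png",12)
root=np.array([.555,.067,.276])+.11*np.array([.706,.1397,-.695]);u=np.array([-.706,-.1397,.695])
for a in (20,28,31.5,60,110):
    p=root+u*a/1000; ps=proj(s,p);pt=proj(t,p);print(a,p.round(4),"side crop",(np.array(ps)-(260,215))*12,"top crop",(np.array(pt)-(280,185))*12)
E
```

```text
s39.png scale 12
t39.png scale 12
20 [0.6185 0.0796 0.2135] side crop [221.83945837 293.2336101 ] top crop [241.43535846 229.98920389]
28 [0.6129 0.0785 0.219 ] side crop [250.587018   266.17505879] top crop [247.36559585 255.94703026]
31.5 [0.6104 0.078  0.2214] side crop [263.20907644 254.29458546] top crop [249.97860479 267.38468915]
60 [0.5903 0.074  0.2412] side crop [367.02115071 156.58179267] top crop [271.68644326 362.40420778]
110 [0.555 0.067 0.276] side crop [553.70720726 -19.1358788 ] top crop [311.72222444 537.6487703 ]
```

View pics/s39.png

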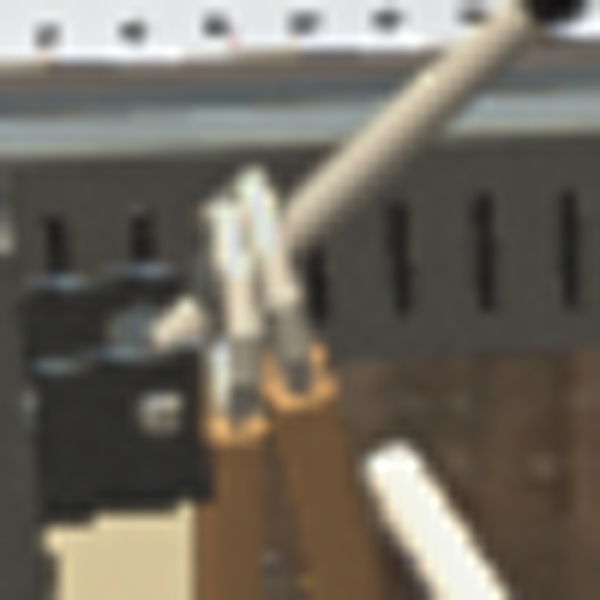

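View pics/t39.png

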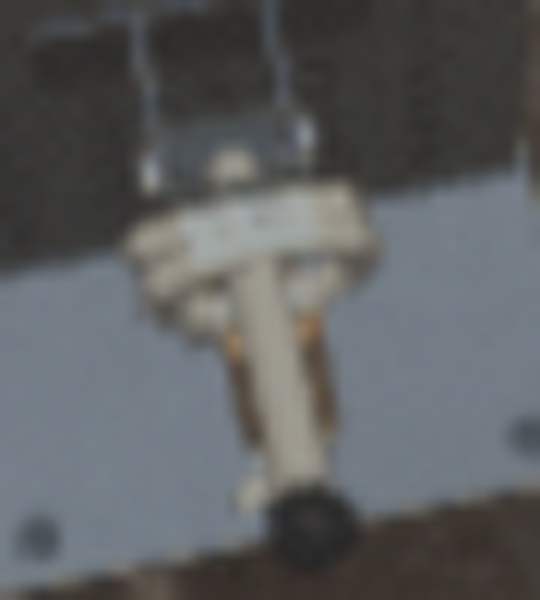

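```bash
python3 - <<'E'
from h import *
s=grab_frame("side")
k=np.array([.555,.067,.276]);u=np.array([-.706,-.1397,.695]);root=k-.11*u
n=np.array([-.194,.981,0]);v=np.cross(n,u)
def pl(cx,cy):
    o,d=ray(s,260+cx/12,215+cy/12);p=o+d*((k-o)@n)/(d@n);r=p-root;return (r@u*1000).round(1),(r@v*1000).round(1),p.round(4)
for nm,q in dict(knob=(553,-14),hubtop=(222,203),hubhandletop=(238,428),picktop=(252,168),pickhandletop=(303,395),hinge=(160,410)).items(): print(nm,pl(*q))
# eye from top and handle-top line: outer ring top is +22, handle top +(-21) from the eye
for a,b in(((222,203),(238,428)),((252,168),(303,395))):
    m=[(a[i]*21+b[i]*22)/43 for i in(0,1)];print(m,pl(*m))
E
```

```text
knob (np.float64(109.2), np.float64(-0.7), array([0.5552, 0.067 , 0.2749]))
hubtop (np.float64(36.1), np.float64(14.6), array([0.6172, 0.0793, 0.2351]))
hubhandletop (np.float64(-3.0), np.float64(-25.2), array([0.6176, 0.0794, 0.1793]))
picktop (np.float64(45.5), np.float64(15.7), array([0.6113, 0.0781, 0.2424]))
pickhandletop (np.float64(10.4), np.float64(-29.9), array([0.605 , 0.0769, 0.1852]))
hinge (np.float64(-8.2), np.float64(-9.8), array([0.6318, 0.0822, 0.1868]))
[230.1860465116279, 318.1162790697674] (np.float64(16.4), np.float64(-5.4), array([0.6174, 0.0793, 0.2071]))
[278.09302325581393, 284.13953488372096] (np.float64(27.8), np.float64(-7.2), array([0.6081, 0.0775, 0.2137]))
```

```bash
python3 - <<'E'
from h import *
a=cv2.imread("pics/side0.png");s=grab_frame("side");crop(s,220,160,420,310,"s40.png")
d=cv2.absdiff(a,s["image"]).max(2)
for n,(x0,y0,x1,y1) in dict(treadle=(328,190,360,225),case=(333,228,378,252),pen=(288,248,316,290),driver=(315,345,347,405),block=(350,335,385,388),tray=(250,185,320,215)).items(): print(n,(d[y0:y1,x0:x1]>40).sum())
E
```

```text
s40.png scale 4.0
treadle 0
case 0
pen 22
driver 0
block 0
tray 96
```

View pics/s40.png

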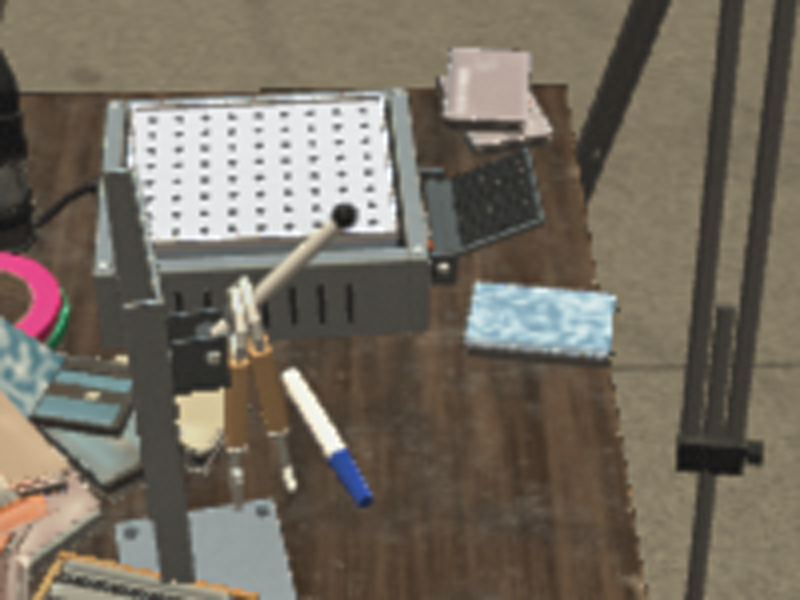

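The treadle, case, screwdriver and block show no change from the first picture. The pen region differs by 22 pixels, which is the pick hanging into it. Both tools hang still, eye up, on the unfolded arm, and the robot is clear, so I hand in.

```bash
python3 -c "
from bench import *
print(hand_in())"
```

```text
the job is handed in; nothing more can be done
None
```

I laid both tools I could find, the hub key and the pick, flat in the tray and put them through the coil together. They now hang by their eyes on the fully unfolded arm. I saw no third tool anywhere on the desk. The job is handed in at about 44 s of the 210 s allowed; `hand_in` gave no verdict.

- **Demagnetising:** I held the treadle at its stop for about 1.25 s. The handles measured 44 mm above the desk there, where about 43.5 mm was expected. The tray and treadle came back up afterwards.
- **Force at the stop:** the first contact reached about 47 N with the closed fingertips, and I backed off to 30 N for the hold. The 40 N limit is stated for the arm and the gripper's body, so I expect this to be within the rules, but I can't confirm it.
- **Arm:** it is at its stop, about 43–44° above level. The knob's position on the last picture agreed with the unfolded measurement.
- **Tools on the arm:** both looked still. From the side view the eyes sit roughly 20 mm (hub key) and 28 mm (pick) from the hinge and within about 8 mm of the arm's axis. I judged both to be well inside the 35° limit by eye. The hub key is near vertical and the pick leans about 13° from it.
- **Check that disagreed:** a second estimate, using the handle tops, put the ring-to-handle distance 13 mm too long. I went by the ring tops instead; both estimates leave the eyes inside the limits.
- **Rest of the desk:** the treadle, blue case, screwdriver and splicing block matched the first picture. The pen's area differed by 22 pixels, which I put down to the pick now hanging in front of it. The robot stands clear of everything.

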